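# Pack the coat-rack parts in two layers

### The arm

A 6-joint arm with a two-finger parallel gripper is mounted at the origin on the work surface. World frame = base frame: x ahead of the robot, y to its left, z up, the work surface at z = 0. Lengths are in m, angles in rad, forces in N, time in s.
With the tool pointing down it reaches from about 0.35 to 0.875 m from the base axis. Payload 4.2 kg.
Tool frame: the origin (TCP) lies between the finger pads; the fingertips stand 8 mm ahead of it and the grasp point (between the pads) lies 11 mm behind it; z points along the fingers, y is the line along which they close (so a half turn about z gives the same grasp; the last joint's range is limited). The gripper opens to 85 mm and grips with 20 to 120 N. Pads are 22 mm wide; open, the fingers measure 114 mm over their backs; the gripper's body (76 mm by 85 mm) begins 54 mm behind the grasp point. The pads swing forward as they close: fully open they stand 13 mm farther back than shut.
Start: joints at [-1.024, 0.385, 0.008, 0, -1.194, -0.259], TCP at [0.177, -0.599, 0.239] pointing down, gripper open.
Joint ranges: [-3.14, 3.14], [-1.21, 2.06], [-1.07, 1.41], [-3.16, 2.05], [-2.99, -0.16], [-3.1, 3.1]. Speed limits (rad/s): [2.79, 2.79, 3.14, 3.14, 3.14, 3.14].

### API

Orientations are given as a 3x3 rotation matrix whose columns are the frame's x, y, z axes.
In Python, from station import state, read_camera, hand_in, trace, mark_of gives the robot as it stands.
- The arm moves only by the shell command python3 -m crank 'ROWS' [OPENING]. ROWS is JSON, a list of rows, each an object of numbers: "tx", "ty", "tz": the shift along the tool's x, y, z in cm; "turn": the turn about the tool's z in degrees. A call has 1 to 20 rows; each row shifts and turns the commanded pose from where the row before left it, along the tool's axes as they then stand; what a row does not reach is not made up. A row lasts 1/10 s, in which the tool goes at most 50 mm and 8.59 degrees, less where a joint would pass 70% of its speed; a pose out of reach is approached as far as the arm can. A call with a gripper value outside its range is refused whole. OPENING is the opening, from -1 (shut) to 1 (fully open), set as the call begins (- or left out, the last holds). The fingers move at their own pace and stop on an object; the grip force is fixed at half the most. Time passes only in rows, so rows that do not move let the fingers close. It gives the time, the measured TCP pose, the force, the opening and the grip force at its end, in the units of the state.
- state(): the state, without advancing time (a new reading comes with each control period).
- read_camera(name): name is "scene" or "top" or "wrist"; returns a dict with "img" (420x560x3 uint8, blue, green, red), "fx", "fy", "cx", "cy" (pixels), "rvec" (rotation vector, rad) and "tvec" (3), from world to camera coordinates, as OpenCV has them. Camera axes: x right, y down, z forward; pixel columns grow to the right and rows downward; lengths in m; the calibration is good to about 2 mm. The wrist camera is an equidistant fisheye: a pixel r from the principal point sees the ray r / f radians off the axis. A picture is of the moment at which its call begins. There is no depth.
- hand_in(): hands the job in; it is judged then, once.
Trained networks look in a picture, given as the dict that the camera call returned (one of the last four; its "shot" number tells which), for a name from the list of things; names that differ only in an ending like _2 or _b are one class to them, and where a whole thing is asked for, a point or a joint stands for the part that bears it (a point fixed in the world has none). Each returns a list of dicts, best first, with "confidence" (0 to 1); they miss things now and then, are a little off and sometimes report something else, mostly with a low value. They report only what shows in the picture. A call takes as long as a camera call. They do not tell look-alikes from the thing itself.
- trace(picture, query): "region" (420x560 bool, what is visible of it) and "box" ([left, top, right, bottom] in pixels, round what is visible of it).
- mark_of(picture, query): "centre" ([column, row] in pixels: a listed point, or the origin of a listed thing).
The state is a dict: "clock": time; "joints": joint angles; "qd": joint speeds; "effort": joint torques, N m; "ee_pos": TCP position; "tcp_rot": TCP orientation; "contact_force": force on the tool from outside, world axes, zero at the start; "ft_torque": the same for the moment, N m; "finger_gap": finger opening in m; "grasp_force": force on a finger pad.
Only numpy, scipy, OpenCV 4.12 (cv2) and the standard library are available. Lean on these libraries where they do the work, as an engineer would, in place of code of your own. Each camera call takes 0.05 s, during which the arm holds its last target. There are 200 camera calls.

### The job

Pack the coat-rack parts into the plywood crate: first clear out what was left lying in it, the sanding block and every batten end, into the grey tray; then set every ball knob down in the crate, one to a cell, lowering it gently to the floor of the cell without dropping or pressing it. When all the knobs are in, lay the divider board level on the partition above them and lay every back plate flat on the divider board inside the crate. The number of batten ends, knobs and plates differs from time to time; leave the rasp and the glue bottle where they are.

Things in the scene. Friction and masses are not known exactly. Their poses are not given: they have to be found in the camera images.
- crate: Fixed plywood crate, 222 x 222 mm, walls and floor 8 mm. Walls 64 mm high, at the four corners (30 mm each way) 92 mm. Origin: centre of underside; axes along its sides, z up. A cross partition (6 mm strips, top at 64 mm) makes four cells 100 x 100 mm, floor at 8 mm, centres at x = +-53, y = +-53 mm; a 14 mm square post, 64 mm high, in each outer corner.
- rack: Plywood holding board, fixed, 250 x 70 x 12 mm, with a row of four square holes (25 mm) along its x axis at x = -93, -31, 31, 93 mm. Origin: centre of its underside. The ball knobs sit in these holes, their centres about 34 mm above the bench.
- felt: Thin grey felt mat, fixed, 350 x 90 x 3 mm, long along its x axis; origin: centre of its underside. The back plates lie on it.
- tray: Shallow grey plastic bench tray, fixed, 180 (x) x 130 (y) mm outside, 36 mm high, walls and floor 4 mm. Origin: centre of its underside.
- divider: Loose plywood divider board, 194 x 194 x 6 mm, about 0.17 kg, with a wooden grip batten along its x axis on the middle of its top: 100 long, 18 wide, 20 mm tall (batten top 26 mm above the board's underside). Origin: centre of the underside, z up through the batten. It fits in the crate (206 x 206 mm inside) on top of the partition, any quarter turn round; the crate corners hold it in place.
- sanding_block: Cork sanding block wrapped in grey abrasive paper, 110 (x) x 58 (y) x 36 mm, about 0.12 kg. Origin: centre of its underside. It starts on top of the crate's partition, over the middle, at any angle.
- offcut1: Sawn batten end with slanted ends, 75 (x) x 36 (y) x 38 mm high, 0.06 kg, lying on the floor in the middle of one of the crate's cells. Origin: centre of its underside. One or two of the four possible ones are there.
- offcut2: Sawn batten end with slanted ends, 75 (x) x 36 (y) x 38 mm high, 0.06 kg, lying on the floor in the middle of one of the crate's cells. Origin: centre of its underside. One or two of the four possible ones are there.
- offcut3: Sawn batten end with slanted ends, 75 (x) x 36 (y) x 38 mm high, 0.06 kg, lying on the floor in the middle of one of the crate's cells. Origin: centre of its underside. One or two of the four possible ones are there.
- offcut4: Sawn batten end with slanted ends, 75 (x) x 36 (y) x 38 mm high, 0.06 kg, lying on the floor in the middle of one of the crate's cells. Origin: centre of its underside. One or two of the four possible ones are there.
- knob1: Turned wooden ball knob, a ball of 50 mm diameter, 0.05 kg. Origin: the ball's centre. Two to four of the four possible ones are there, in holes of the holding board.
- knob2: Turned wooden ball knob, a ball of 50 mm diameter, 0.05 kg. Origin: the ball's centre. Two to four of the four possible ones are there, in holes of the holding board.
- knob3: Turned wooden ball knob, a ball of 50 mm diameter, 0.05 kg. Origin: the ball's centre. Two to four of the four possible ones are there, in holes of the holding board.
- knob4: Turned wooden ball knob, a ball of 50 mm diameter, 0.05 kg. Origin: the ball's centre. Two to four of the four possible ones are there, in holes of the holding board.
- plate1: Wooden back plate, flat bar 160 (x) x 40 (y) x 18 mm, 0.08 kg. Origin: centre of its underside, which starts 3 mm above the bench on the felt. One or both are there.
- plate2: Wooden back plate, flat bar 160 (x) x 40 (y) x 18 mm, 0.08 kg. Origin: centre of its underside, which starts 3 mm above the bench on the felt. One or both are there.
- rasp: Wood rasp with a turned handle, 280 mm long, lying beyond the crate; bystander. Origin: on the bench under its middle.
- glue: White glue bottle, 60 mm across, 150 mm high, standing; bystander. Origin: centre of its underside.
There are look-alikes about, which are no part of the job. Leave any orange or red look-alike of the offcut4 alone.

How it is judged:
By the outcome, as a careful person would: the job done as asked, in the order asked, and still so for the second after the job is handed in, with the robot touching nothing.
Of offcut1, offcut2, offcut3, offcut4 only 1 to 2 are there at a start; the rules pass over those that are not, and their reading is None.
Of knob1, knob2, knob3, knob4 only 2 to 4 are there at a start; the rules pass over those that are not, and their reading is None.
Of plate1, plate2 only 1 to 2 are there at a start; the rules pass over those that are not, and their reading is None.
At some moment in a run one of divider, plate1, plate2 may be knocked a few centimetres aside while the robot is not near it.
It also fails if it takes over 210 s, if anything falls off the work surface, if the arm or the gripper's body presses on something with over 40 N, if the wrist force passes 120 N, or if a joint passes its speed limit or range.

## Working session

There is one attempt and no reset: what is moved stays moved. The work goes in short steps, Python scripts to look and compute and a shell command to move; the robot and the scene stay as the last step left them, time stands still between calls to the robot, and variables do not carry over. Pictures are saved under pics/ and viewed, at most 14 in all, crops included, and the job is handed in when it is done.

```bash
ls; mkdir -p pics; cat > h.py <<'E'
import numpy as np, cv2
from station import state, read_camera, hand_in, trace, mark_of
def ray(p,uv):
    R=cv2.Rodrigues(np.array(p["rvec"],float))[0]; t=np.array(p["tvec"],float)
    return R,t
def world(p,uv,z):
    R=cv2.Rodrigues(np.array(p["rvec"],float))[0]; t=np.array(p["tvec"],float).ravel()
    x=(uv[0]-p["cx"])/p["fx"]; y=(uv[1]-p["cy"])/p["fy"]
    if p.get("wrist"):
        r=np.hypot(x,y); s=np.sin(r)/r if r>1e-9 else 1; d=np.array([x*s,y*s,np.cos(r)])
    else: d=np.array([x,y,1.])
    o=-R.T@t; d=R.T@d
    return o+d*(z-o[2])/d[2]
def cam(n):
    p=read_camera(n)
    if n=="wrist": p["wrist"]=1
    return p
E
python3 - <<'E'
from h import *
a=cam("top"); b=cam("scene")
cv2.imwrite("pics/top.png",a["img"]);cv2.imwrite("pics/scene.png",b["img"])
for k in a:
    if k!="img": print(k,a[k])
H=dict(crate=.0,rack=.0,felt=.0,tray=.0,divider=0.,sanding_block=.064,offcut1=.008,knob1=.034,plate1=.003,rasp=0,glue=0)
for n,z in H.items():
    for nm,p in(("top",a),("scene",b)):
        for m in mark_of(p,n)[:6]:
            print(n,nm,round(m["confidence"],2),np.round(m["centre"]),np.round(world(p,m["centre"],z)[:2],4))
print(state()["tcp_rot"])
E
```

```text
pics
fx 539.0453854895339
fy 539.0453854895339
cx 270.0004189778177
cy 207.92704868605995
rvec [ 2.1655958  -2.11398382  0.19317754]
tvec [-0.05878086  0.59710391  1.26736074]
shot 1
crate top 0.97 [243. 220.] [0.5745 0.0219]
crate scene 0.73 [302. 230.] [0.5777 0.026 ]
crate scene 0.53 [421. 219.] [0.4888 0.3772]
rack top 0.93 [150. 252.] [0.4879 0.2533]
rack scene 0.95 [375. 213.] [0.4771 0.2415]
felt top 0.62 [136. 152.] [0.7449 0.3029]
felt top 0.6 [ 98. 254.] [0.4793 0.3811]
felt scene 0.83 [419. 219.] [0.4875 0.3727]
tray top 0.63 [431. 258.] [ 0.4904 -0.4526]
tray top 0.35 [ 99. 292.] [0.3874 0.372 ]
tray scene 0.94 [145. 200.] [ 0.4938 -0.4665]
tray scene 0.58 [213. 207.] [ 0.5045 -0.252 ]
divider top 0.87 [348. 249.] [ 0.5065 -0.2445]
divider scene 0.68 [212. 206.] [ 0.4995 -0.2553]
sanding_block top 0.65 [244. 221.] [0.5635 0.0179]
sanding_block scene 0.8 [306. 211.] [0.5671 0.0315]
sanding_block scene 0.41 [376. 216.] [0.5658 0.2285]
sanding_block scene 0.26 [289. 211.] [ 0.5737 -0.0135]
sanding_block scene 0.2 [375. 190.] [0.446  0.2352]
offcut1 top 0.83 [259. 244.] [ 0.5
[... 500 characters left out ...]
24 0.2367]
knob1 scene 0.75 [379. 205.] [0.4796 0.2478]
knob1 scene 0.7 [379. 227.] [0.5761 0.2396]
knob1 scene 0.69 [377. 190.] [0.4058 0.2498]
knob1 scene 0.54 [377. 218.] [0.54   0.2361]
plate1 top 0.8 [ 99. 290.] [0.3918 0.3716]
plate1 top 0.57 [105. 220.] [0.5661 0.369 ]
plate1 scene 0.74 [429. 235.] [0.5588 0.3885]
plate1 scene 0.58 [422. 199.] [0.393  0.3956]
plate1 scene 0.56 [382. 228.] [0.5457 0.2573]
rasp scene 0.57 [265. 286.] [ 0.7944 -0.0553]
glue top 0.92 [134. 153.] [0.7411 0.3078]
glue scene 0.85 [404. 283.] [0.745  0.2943]
[[-9.58873620e-01 -2.83833369e-01  1.03205740e-05]
 [-2.83833369e-01  9.58873620e-01  9.54321095e-06]
 [-1.26048078e-05  6.22140995e-06 -1.00000000e+00]]
```

View pics/top.png

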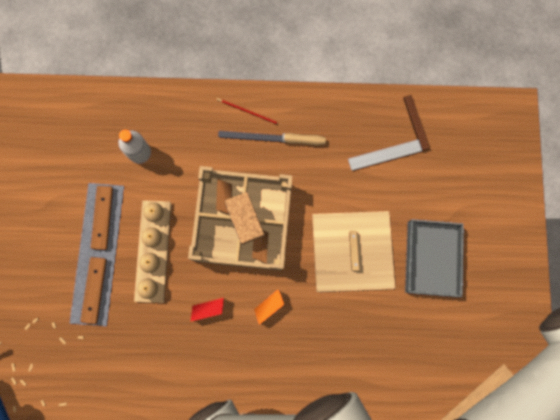

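```bash
python3 - <<'E'
from h import *
a=cv2.imread("pics/top.png")
cv2.imwrite("pics/crop1.png",cv2.resize(a[165:335,185:315],None,fx=4,fy=3.5,interpolation=cv2.INTER_CUBIC)[:600])
p=cam("top")
def rect(n,z,k):
    for m in trace(p,n)[:k]:
        c=cv2.findContours(m["region"].astype(np.uint8),0,1)[0]; c=max(c,key=cv2.contourArea)[:,0]
        w=np.array([world(p,q,z)[:2] for q in c],np.float32)
        (cx,cy),(s1,s2),an=cv2.minAreaRect(w)
        if s1<s2: an+=90
        print(n,round(m["confidence"],2),np.round(m["box"]),"c",round(cx,4),round(cy,4),"size",round(max(s1,s2),3),round(min(s1,s2),3),"long axis deg",round(an%180,1))
rect("crate",.064,1);rect("rack",.012,1);rect("felt",.003,2);rect("tray",.036,2);rect("divider",.006,1);rect("sanding_block",.1,1);rect("offcut1",.046,4);rect("plate1",.021,2);rect("knob1",.034,4)
E
```

```text
crate 0.57 [191. 169. 292. 269.] c 0.5726 0.0255 size 0.233 0.227 long axis deg 175.6
rack 0.81 [133. 199. 172. 301.] c 0.492 0.2433 size 0.255 0.074 long axis deg 178.9
felt 0.77 [ 71. 187. 124. 324.] c 0.4836 0.3818 size 0.35 0.09 long axis deg 177.0
tray 0.87 [403. 219. 462. 294.] c 0.4902 -0.4496 size 0.185 0.143 long axis deg 177.0
tray 0.34 [ 83. 257. 105. 326.] c 0.3924 0.3743 size 0.158 0.045 long axis deg 176.5
divider 0.84 [313. 208. 396. 293.] c 0.5045 -0.2561 size 0.199 0.199 long axis deg 93.3
sanding_block 0.82 [226. 191. 264. 245.] c 0.5666 0.0151 size 0.113 0.058 long axis deg 22.3
offcut1 0.94 [256. 290. 284. 322.] c 0.3625 -0.0467 size 0.083 0.038 long axis deg 128.5
offcut1 0.77 [253. 229. 267. 265.] c 0.506 -0.0233 size 0.078 0.036 long axis deg 176.6
offcut1 0.73 [192. 300. 222. 324.] c 0.353 0.0994 size 0.084 0.035 long axis deg 104.6
offcut1 0.7 [312. 209. 394. 294.] c 0.5002 -0.2489 size 0.189 0.188 long axis deg 93.7
plate1 0.9 [ 81. 257. 105. 325.] c 0.3923 0.3783 size 0.159 0.044 long axis deg 176.0
plate1 0.64 [ 89. 186. 112. 251.] c 0.5695 0.3714 size 0.163 0.048 long axis deg 179.0
knob1 0.9 [140. 279. 158. 297.] c 0.3996 0.2435 size 0.046 0.046 long axis deg 3.3
knob1 0.71 [144. 226. 161. 246.] c 0.523 0.2436 size 0.048 0.046 long axis deg 137.3
knob1 0.66 [139. 253. 160. 275.] c 0.4608 0.2436 size 0.049 0.048 long axis deg 3.2
knob1 0.53 [146. 203. 164. 221.] c 0.5862 0.2424 size 0.047 0.045 long axis deg 91.5
```

View pics/crop1.png

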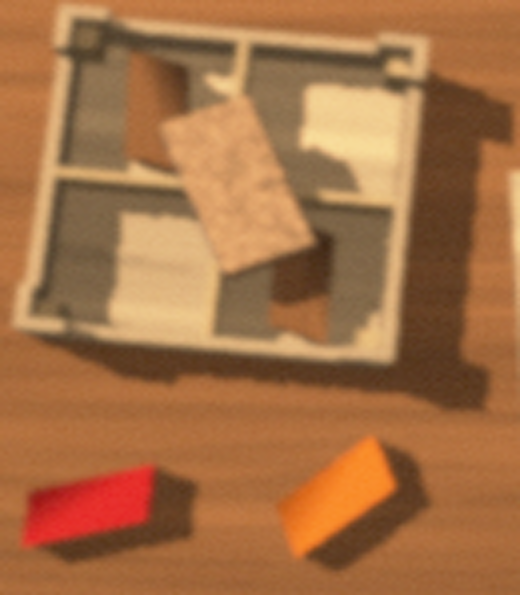

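The top picture shows:
- The crate is at (243,220), with the sanding block on it at (244,217).
- Two brown batten ends are in cells, at (224,196) and (259,245).
- The candidates for "batten end" are those two, the red one at (208,310) and the orange one at (270,306). The crop confirms the red and orange ones lie outside the crate, so I leave them.
- There are four knobs, two plates, the divider at (353,251) and the tray at (435,260).

I'll move above the crate first.

```bash
cat >> h.py <<'E'
def plan(x,y,z,th):
    "x,y,z of TCP, th = direction of tool -x in world, deg (mod 180)"
    s=state(); R=np.array(s["tcp_rot"]); cur=np.degrees(np.arctan2(-R[1,0],-R[0,0]))
    d=(th-cur+90)%180-90; t=np.radians(cur+d)
    dx=np.array([x,y])-np.array(s["ee_pos"])[:2]
    print("  PLAN turn %.1f then tx %.2f ty %.2f tz %.2f"%(-d,100*(dx@[-np.cos(t),-np.sin(t)]),100*(dx@[-np.sin(t),np.cos(t)]),100*(s["ee_pos"][2]-z)), "| clock %.1f th %.1f ee"%(s["clock"],cur),np.round(s["ee_pos"],4),"gap",round(s["finger_gap"],4))
def rect(p,n,z,k=1):
    out=[]
    for m in trace(p,n)[:k]:
        c=cv2.findContours(m["region"].astype(np.uint8),0,1)[0]; c=max(c,key=cv2.contourArea)[:,0]
        w=np.array([world(p,q,z)[:2] for q in c],np.float32)
        (cx,cy),(s1,s2),an=cv2.minAreaRect(w)
        if s1<s2: an+=90
        print(n,round(m["confidence"],2),np.round(m["box"]),"c",round(cx,4),round(cy,4),"size",round(max(s1,s2),3),round(min(s1,s2),3),"long",round(an%180,1))
        out.append((cx,cy,an%180))
    return out
E
python3 -c "
from h import *
plan(.5,.02,.34,0)"
```

```text
PLAN turn 16.5 then tx -32.26 ty 61.93 tz -10.07 | clock 1.7 th 16.5 ee [ 0.1774 -0.5993  0.2393] gap 0.0854
```

```bash
python3 -m crank '[{"turn":8.2,"tz":-4},{"turn":8.3,"tz":-4},{"tx":-2,"ty":3.5,"tz":-2},{"tx":-2,"ty":3.5},{"tx":-2,"ty":3.5},{"tx":-2,"ty":3.5},{"tx":-2,"ty":3.5},{"tx":-2,"ty":3.5},{"tx":-2,"ty":3.5},{"tx":-2,"ty":3.5},{"tx":-2,"ty":3.5},{"tx":-2,"ty":3.5},{"tx":-2,"ty":3.5},{"tx":-2,"ty":3.5},{"tx":-2,"ty":3.5},{"tx":-2,"ty":3.5},{"tx":-2,"ty":3.5},{"ty":2.5},{},{}]' 1
python3 - <<'E'
from h import *
plan(.5,.02,.34,0)
p=cam("wrist"); cv2.imwrite("pics/w1.png",p["img"])
print(p["fx"],p["cx"],p["cy"])
rect(p,"sanding_block",.1); rect(p,"offcut1",.046,4); rect(p,"crate",.064); rect(p,"divider",.006);rect(p,"rack",.012);rect(p,"knob1",.034,4)
for m in mark_of(p,"crate")[:1]: print(m["centre"],world(p,m["centre"],0))
E
```

```text
PLAN turn 16.5 then tx -32.26 ty 61.93 tz -10.07 | clock 1.7 th 16.5 ee [ 0.1774 -0.5993  0.2393] gap 0.0854
325.19226210127806 280.91166613666377 214.32701180802476
offcut1 0.87 [511. 338. 549. 375.] c 0.3364 -0.082 size 0.112 0.077 long 61.2
offcut1 0.57 [547. 347. 560. 367.] c 0.3498 0.0229 size 0.095 0.036 long 49.9
crate 0.91 [524. 388. 558. 419.] c 0.4656 0.0902 size 0.299 0.043 long 64.6
divider 0.82 [408. 379. 450. 420.] c 0.4937 -0.2055 size 0.138 0.094 long 7.9
rack 0.54 [547. 381. 560. 400.] c 0.4874 0.2255 size 0.12 0.041 long 51.7$[0]: bad value
```

View pics/w1.png

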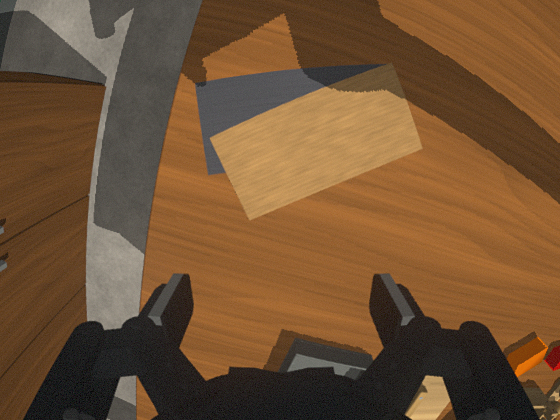

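The move was refused and the arm is still at its start pose. The wrist view shows a pile of sheets, with the tray and the look-alikes at the lower right edge. I'll retry with all the keys in each row.

```bash
python3 -m crank '[{"tx":0,"ty":0,"tz":-4,"turn":8}]' 1; python3 -m crank '[{"tz":-4,"turn":8}]' 1;python3 -m crank '[{}]'; python3 -m crank '[{"tx":-2,"ty":3.5}]'
```

```text
clock: 2.2
ee_pos: [0.1765, -0.5963, 0.2734]
tcp_rot: [[-0.99, -0.143, -0.005], [-0.143, 0.99, 0.013], [0.003, 0.013, -1.0]]
contact_force: [-0.4, -1.0, -0.6]
finger_gap: 0.0854
grasp_force: 0.0$[0]: bad value
$[0]: bad value
$[0]: bad value
```

```bash
python3 -m crank '[{"tx":0,"ty":0,"tz":-4,"turn":8},{"tx":-2,"ty":3.5,"tz":-2,"turn":0},{"tx":-2,"ty":4,"tz":0,"turn":0},{"tx":-2,"ty":4,"tz":0,"turn":0},{"tx":-2,"ty":4,"tz":0,"turn":0},{"tx":-2,"ty":4,"tz":0,"turn":0},{"tx":-2,"ty":4,"tz":0,"turn":0},{"tx":-2,"ty":4,"tz":0,"turn":0},{"tx":-2,"ty":4,"tz":0,"turn":0},{"tx":-2,"ty":4,"tz":0,"turn":0},{"tx":-2,"ty":4,"tz":0,"turn":0},{"tx":-2,"ty":4,"tz":0,"turn":0},{"tx":-2,"ty":4,"tz":0,"turn":0},{"tx":-2,"ty":4,"tz":0,"turn":0},{"tx":-2,"ty":4,"tz":0,"turn":0},{"tx":-2,"ty":4,"tz":0,"turn":0},{"tx":-2,"ty":2,"tz":0,"turn":0},{"tx":0,"ty":0,"tz":0,"turn":0},{"tx":0,"ty":0,"tz":0,"turn":0}]' 1
python3 - <<'E'
from h import *
plan(.5,.02,.34,0)
p=cam("wrist"); cv2.imwrite("pics/w2.png",p["img"])
rect(p,"sanding_block",.1); rect(p,"offcut1",.046,4); rect(p,"crate",.064); rect(p,"divider",.006);rect(p,"rack",.012);rect(p,"knob1",.034,4)
for m in mark_of(p,"crate")[:1]: print(m["centre"],world(p,m["centre"],0))
E
```

```text
clock: 4.1
ee_pos: [0.4921, 0.0188, 0.3389]
tcp_rot: [[-1.0, -0.009, -0.001], [-0.009, 1.0, -0.0], [0.001, -0.0, -1.0]]
contact_force: [0.1, -0.4, -1.0]
finger_gap: 0.0855
grasp_force: 0.0
  PLAN turn 0.5 then tx -0.79 ty 0.12 tz -0.11 | clock 4.1 th 0.5 ee [0.4921 0.0188 0.3389] gap 0.0855
sanding_block 0.6 [243. 189. 311. 277.] c 0.5607 0.0158 size 0.115 0.06 long 22.9
offcut1 0.97 [206.  46. 262. 105.] c 0.3638 -0.0445 size 0.083 0.042 long 128.7
offcut1 0.74 [237. 148. 263. 206.] c 0.5017 -0.0222 size 0.075 0.037 long 175.2
offcut1 0.68 [300. 234. 330. 287.] c 0.6248 0.0697 size 0.083 0.037 long 0.3
offcut1 0.56 [313.  52. 374.  88.] c 0.3523 0.0978 size 0.085 0.038 long 104.4
crate 0.91 [199. 135. 382. 314.] c 0.5757 0.0256 size 0.251 0.24 long 175.7
divider 0.9 [ 59. 105. 172. 232.] c 0.5014 -0.2548 size 0.198 0.197 long 93.4
rack 0.92 [397.  88. 458. 242.] c 0.4879 0.2415 size 0.248 0.074 long 178.8
knob1 0.89 [406. 216. 441. 246.] c 0.5831 0.2429 size 0.053 0.053 long 98.7
knob1 0.69 [412. 176. 449. 212.] c 0.5213 0.2445 size 0.054 0.051 long 97.2
knob1 0.68 [422. 135. 454. 167.] c 0.4589 0.2453 size 0.051 0.051 long 46.2
[286.3, 213.6] [0.56667658 0.02737876 0.        ]
```

View pics/w2.png

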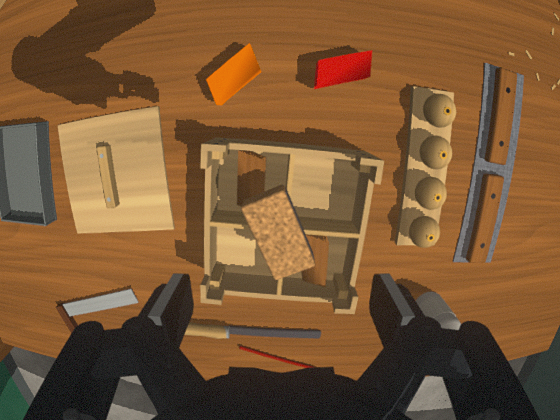

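The wrist view shows the whole crate, with corner posts at about (203,145), (382,160), (355,312) and (203,301). The sanding block is at (278,233) and the battens at (250,175) and (317,260). Next I'll refine the crate pose from the corners.

```bash
python3 - <<'E'
from h import *
p=cam("wrist"); print(p["shot"])
c=[world(p,q,.092)[:2] for q in [(202,145),(383,160),(355,313),(202,301)]]
c=np.array(c);print(np.round(c,4),np.round(c.mean(0),4), [round(float(np.linalg.norm(c[i]-c[i-1])),4) for i in range(4)],[round(float(np.degrees(np.arctan2(*(c[i]-c[i-1])[::-1]))),1) for i in range(4)])
# crop at 5x of crate
im=cv2.resize(p["img"][135:320,190:390],(800,600),interpolation=cv2.INTER_CUBIC)
cv2.imwrite("pics/w2c.png",im)
s=rect(p,"sanding_block",.1)[0]
plan(s[0],s[1],.13,s[2]); plan(s[0],s[1],.078,s[2])
E
```

```text
6
[[ 0.451  -0.0772]
 [ 0.467   0.1428]
 [ 0.689   0.1271]
 [ 0.6693 -0.0941]] [0.5691 0.0247] [0.219, 0.2205, 0.2226, 0.2221] [175.6, 85.8, -4.0, -95.1]
sanding_block 0.62 [247. 187. 314. 279.] c 0.5608 0.0164 size 0.116 0.06 long 22.6
  PLAN turn -22.2 then tx -6.28 ty -2.80 tz 20.95 | clock 4.6 th 0.5 ee [0.492  0.0181 0.3395] gap 0.0855
  PLAN turn -22.2 then tx -6.28 ty -2.80 tz 26.15 | clock 4.6 th 0.5 ee [0.492  0.0181 0.3395] gap 0.0855
```

View pics/w2c.png

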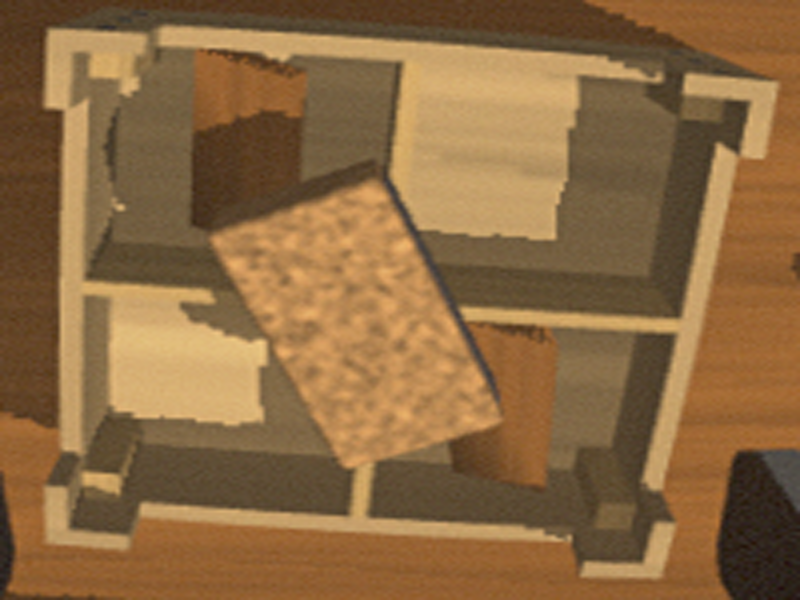

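The crop confirms the corners. The crate centre is about (0.569, 0.025), yaw −4.4°, and only two batten ends are in its cells. Next is the sanding block.

```bash
python3 -m crank '[{"tx":0,"ty":0,"tz":3,"turn":-7.4},{"tx":0,"ty":0,"tz":3,"turn":-7.4},{"tx":0,"ty":0,"tz":3,"turn":-7.4},{"tx":-2.2,"ty":-1,"tz":3,"turn":0},{"tx":-2.2,"ty":-1,"tz":3,"turn":0},{"tx":-2,"ty":-0.8,"tz":3,"turn":0},{"tx":0,"ty":0,"tz":3,"turn":0},{"tx":0,"ty":0,"tz":2,"turn":0},{"tx":0,"ty":0,"tz":1.6,"turn":0},{"tx":0,"ty":0,"tz":1.5,"turn":0},{"tx":0,"ty":0,"tz":0,"turn":0}]'
python3 -m crank '[{"tx":0,"ty":0,"tz":0,"turn":0},{"tx":0,"ty":0,"tz":0,"turn":0},{"tx":0,"ty":0,"tz":0,"turn":0},{"tx":0,"ty":0,"tz":0,"turn":0},{"tx":0,"ty":0,"tz":0,"turn":0},{"tx":0,"ty":0,"tz":-2,"turn":0},{"tx":0,"ty":0,"tz":-4,"turn":0},{"tx":0,"ty":0,"tz":-4,"turn":0}]' -1
python3 -c "
from h import *
plan(.49,-.46,.18,177);plan(.49,-.42,.18,87)"
```

```text
clock: 5.7
ee_pos: [0.5606, 0.0168, 0.0762]
tcp_rot: [[-0.923, -0.385, -0.005], [-0.385, 0.923, -0.001], [0.005, 0.001, -1.0]]
contact_force: [-0.9, -0.4, 0.3]
finger_gap: 0.0855
grasp_force: 0.0
clock: 6.5
ee_pos: [0.5608, 0.0171, 0.1783]
tcp_rot: [[-0.923, -0.386, -0.004], [-0.386, 0.923, -0.001], [0.004, 0.001, -1.0]]
contact_force: [1.5, 0.6, -0.8]
finger_gap: 0.0566
grasp_force: 65.0
  PLAN turn 25.7 then tx 4.58 ty -48.01 tz -0.17 | clock 6.5 th 22.7 ee [0.5608 0.0171 0.1783] gap 0.0566
  PLAN turn -64.3 then tx 44.02 ty 4.79 tz -0.17 | clock 6.5 th 22.7 ee [0.5608 0.0171 0.1783] gap 0.0566
```

```bash
python3 -m crank '[{"tx":0,"ty":0,"tz":-2,"turn":-8},{"tx":0,"ty":0,"tz":-2,"turn":-8},{"tx":0,"ty":0,"tz":0,"turn":-8},{"tx":0,"ty":0,"tz":0,"turn":-8},{"tx":0,"ty":0,"tz":0,"turn":-8},{"tx":0,"ty":0,"tz":0,"turn":-8},{"tx":0,"ty":0,"tz":0,"turn":-8},{"tx":0,"ty":0,"tz":0,"turn":-8.3},{"tx":4,"ty":0.4,"tz":0,"turn":0},{"tx":4,"ty":0.4,"tz":0,"turn":0},{"tx":4,"ty":0.4,"tz":0,"turn":0},{"tx":4,"ty":0.4,"tz":0,"turn":0},{"tx":4,"ty":0.4,"tz":0,"turn":0},{"tx":4,"ty":0.4,"tz":0,"turn":0},{"tx":4,"ty":0.4,"tz":0,"turn":0},{"tx":4,"ty":0.4,"tz":0,"turn":0},{"tx":4,"ty":0.4,"tz":0,"turn":0},{"tx":0,"ty":0,"tz":0,"turn":0}]'
python3 - <<'E'
from h import *
p=cam("wrist"); cv2.imwrite("pics/w3.png",p["img"]);rect(p,"tray",.036);rect(p,"divider",.006)
t=cam("top");rect(t,"offcut1",.046,4);rect(t,"crate",.064)
plan(.455,-.448,.12,87)
E
```

```text
clock: 8.3
ee_pos: [0.5055, -0.3439, 0.217]
tcp_rot: [[-0.058, -0.998, -0.002], [-0.998, 0.058, 0.0], [-0.0, 0.002, -1.0]]
contact_force: [-0.1, 0.7, -0.9]
finger_gap: 0.0571
grasp_force: 65.1
tray 0.82 [198.  17. 387. 150.] c 0.4875 -0.4538 size 0.181 0.132 long 176.7
divider 0.56 [197. 166. 370. 275.] c 0.4162 -0.2904 size 0.138 0.03 long 98.3
offcut1 0.9 [217. 178. 233. 214.] c 0.6261 0.0694 size 0.083 0.04 long 176.0
offcut1 0.68 [256. 293. 285. 322.] c 0.3633 -0.0461 size 0.079 0.037 long 127.6
offcut1 0.65 [253. 226. 266. 263.] c 0.5088 -0.0232 size 0.084 0.036 long 177.5
offcut1 0.55 [190. 298. 222. 324.] c 0.3526 0.1007 size 0.087 0.039 long 105.1
crate 0.92 [189. 167. 292. 268.] c 0.5717 0.0256 size 0.235 0.23 long 175.2
  PLAN turn 0.1 then tx 11.15 ty 4.66 tz 9.83 | clock 8.6 th 87.1 ee [ 0.5074 -0.3391  0.2183] gap 0.057
```

View pics/w3.png

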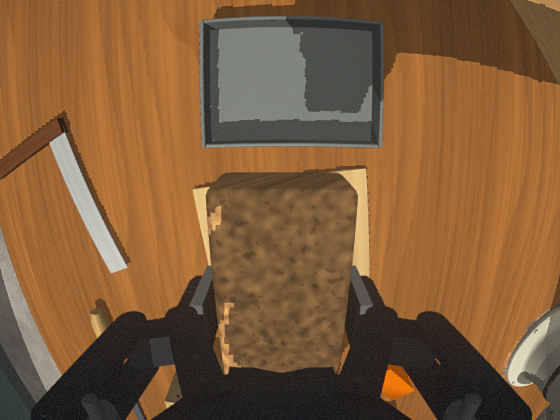

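The picture shows the block held squarely. The tray is clear at (293,83), with its centre at (0.488, −0.453).

```bash
python3 -m crank '[{"tx":3,"ty":1.3,"tz":0,"turn":0},{"tx":3,"ty":1.3,"tz":0,"turn":0},{"tx":3,"ty":1.3,"tz":0,"turn":0},{"tx":2.4,"ty":1.2,"tz":3,"turn":0},{"tx":0,"ty":0,"tz":4,"turn":0},{"tx":0,"ty":0,"tz":4,"turn":0},{"tx":0,"ty":0,"tz":2,"turn":0},{"tx":0,"ty":0,"tz":0,"turn":0},{"tx":0,"ty":0,"tz":0,"turn":0}]'
python3 -c "
from h import *
plan(.451,-.451,.018,86.7)"
```

```text
clock: 9.5
ee_pos: [0.4512, -0.4513, 0.0891]
tcp_rot: [[-0.051, -0.999, 0.0], [-0.999, 0.051, -0.001], [0.001, -0.001, -1.0]]
contact_force: [0.4, -0.6, -1.7]
finger_gap: 0.0568
grasp_force: 65.1
  PLAN turn 0.4 then tx -0.02 ty 0.02 tz 7.11 | clock 9.5 th 87.1 ee [ 0.4512 -0.4513  0.0891] gap 0.0568
```

```bash
python3 -m crank '[{"tx":0,"ty":0,"tz":3,"turn":0},{"tx":0,"ty":0,"tz":2,"turn":0},{"tx":0,"ty":0,"tz":1,"turn":0},{"tx":0,"ty":0,"tz":0.5,"turn":0},{"tx":0,"ty":0,"tz":0.5,"turn":0},{"tx":0,"ty":0,"tz":0,"turn":0},{"tx":0,"ty":0,"tz":0,"turn":0}]'
python3 -m crank '[{"tx":0,"ty":0,"tz":0,"turn":0},{"tx":0,"ty":0,"tz":0,"turn":0},{"tx":0,"ty":0,"tz":0,"turn":0},{"tx":0,"ty":0,"tz":-2,"turn":0},{"tx":0,"ty":0,"tz":-4,"turn":0},{"tx":0,"ty":0,"tz":-4,"turn":0},{"tx":0,"ty":0,"tz":-4,"turn":0},{"tx":0,"ty":0,"tz":-3,"turn":0}]' 0.55
python3 -c "
from h import *
t=np.radians(-4.4)
for sx in(1,-1):
  for sy in(1,-1): print(sx,sy,np.round([.569+.053*(np.cos(t)*sx-np.sin(t)*sy),.025+.053*(np.sin(t)*sx+np.cos(t)*sy)],4))
plan(.507,-.023,.25,176.5);plan(.625,.07,.25,178)"
```

```text
clock: 10.2
ee_pos: [0.4515, -0.4523, 0.0199]
tcp_rot: [[-0.052, -0.999, 0.003], [-0.999, 0.052, -0.002], [0.002, -0.003, -1.0]]
contact_force: [0.7, -0.8, 1.6]
finger_gap: 0.0572
grasp_force: 65.2
clock: 11.0
ee_pos: [0.4506, -0.4519, 0.1914]
tcp_rot: [[-0.052, -0.999, 0.002], [-0.999, 0.052, -0.002], [0.002, -0.002, -1.0]]
contact_force: [-0.0, -0.2, -0.2]
finger_gap: 0.0661
grasp_force: 0.0
1 1 [0.6259 0.0738]
1 -1 [ 0.6178 -0.0319]
-1 1 [0.5202 0.0819]
-1 -1 [ 0.5121 -0.0238]
  PLAN turn -89.5 then tx 3.02 ty -43.16 tz -5.86 | clock 11.0 th 87.0 ee [ 0.4506 -0.4519  0.1914] gap 0.0661
  PLAN turn 89.0 then tx -15.61 ty 52.77 tz -5.86 | clock 11.0 th 87.0 ee [ 0.4506 -0.4519  0.1914] gap 0.0661
```

```bash
python3 -m crank '[{"tx":0,"ty":0,"tz":-2,"turn":8.2},{"tx":0,"ty":0,"tz":-2,"turn":8.2},{"tx":0,"ty":0,"tz":-2,"turn":8.2},{"tx":0,"ty":0,"tz":0,"turn":8.2},{"tx":0,"ty":0,"tz":0,"turn":8.2},{"tx":0,"ty":0,"tz":0,"turn":8.2},{"tx":0,"ty":0,"tz":0,"turn":8.2},{"tx":0,"ty":0,"tz":0,"turn":8.2},{"tx":0,"ty":0,"tz":0,"turn":8.2},{"tx":0,"ty":0,"tz":0,"turn":8.2},{"tx":0,"ty":0,"tz":0,"turn":8.2}]' 0.3
python3 -m crank '[{"tx":-0.3,"ty":4,"tz":0,"turn":0},{"tx":-0.3,"ty":4,"tz":0,"turn":0},{"tx":-0.3,"ty":4,"tz":0,"turn":0},{"tx":-0.3,"ty":4,"tz":0,"turn":0},{"tx":-0.3,"ty":4,"tz":0,"turn":0},{"tx":-0.3,"ty":4,"tz":0,"turn":0},{"tx":-0.3,"ty":4,"tz":0,"turn":0},{"tx":-0.3,"ty":4,"tz":0,"turn":0},{"tx":-0.3,"ty":4,"tz":0,"turn":0},{"tx":-0.3,"ty":4,"tz":0,"turn":0},{"tx":0,"ty":3,"tz":0,"turn":0},{"tx":0,"ty":0,"tz":0,"turn":0},{"tx":0,"ty":0,"tz":0,"turn":0}]'
python3 - <<'E'
from h import *
p=cam("wrist"); cv2.imwrite("pics/w4.png",p["img"])
for r in rect(p,"offcut1",.046,4):
    if .45<r[0]<.7: plan(r[0],r[1],.032,r[2])
E
```

```text
clock: 12.1
ee_pos: [0.45, -0.4514, 0.2481]
tcp_rot: [[-0.998, 0.062, -0.0], [0.062, 0.998, 0.0], [0.0, 0.0, -1.0]]
contact_force: [0.2, 0.7, -0.4]
finger_gap: 0.0555
grasp_force: 0.0
clock: 13.4
ee_pos: [0.5041, -0.0234, 0.2483]
tcp_rot: [[-0.999, 0.054, -0.0], [0.054, 0.999, -0.0], [0.0, -0.0, -1.0]]
contact_force: [0.5, -0.4, 0.5]
finger_gap: 0.0554
grasp_force: 0.0
offcut1 0.94 [349.  24. 418.  70.] c 0.3538 0.0955 size 0.092 0.038 long 104.7
offcut1 0.83 [221.  17. 285.  98.] c 0.3632 -0.0449 size 0.083 0.04 long 130.1
offcut1 0.82 [343. 250. 381. 287.] c 0.6023 0.0732 size 0.067 0.035 long 48.1
offcut1 0.59 [265. 150. 300. 229.] c 0.5077 -0.0232 size 0.086 0.037 long 176.6
  PLAN turn -51.3 then tx -13.83 ty -0.79 tz 21.62 | clock 13.5 th -3.3 ee [ 0.504  -0.0244  0.2482] gap 0.0558
  PLAN turn 0.2 then tx -0.35 ty 0.14 tz 21.62 | clock 13.5 th -3.3 ee [ 0.504  -0.0244  0.2482] gap 0.0558
```

View pics/w4.png

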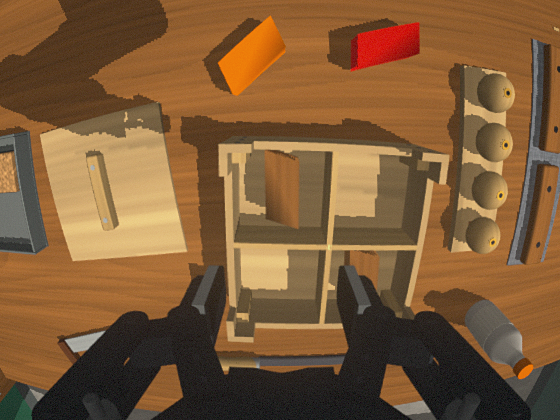

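The picture shows the block in the tray at (8,170) and the near batten at (282,188) clear of walls. Now to grasp that one.

```bash
python3 -m crank '[{"tx":-0.3,"ty":0.1,"tz":4,"turn":0},{"tx":0,"ty":0,"tz":4,"turn":0},{"tx":0,"ty":0,"tz":4,"turn":0},{"tx":0,"ty":0,"tz":3,"turn":0},{"tx":0,"ty":0,"tz":3,"turn":0},{"tx":0,"ty":0,"tz":2,"turn":0},{"tx":0,"ty":0,"tz":1,"turn":0},{"tx":0,"ty":0,"tz":0.5,"turn":0},{"tx":0,"ty":0,"tz":0,"turn":0},{"tx":0,"ty":0,"tz":0,"turn":0}]' 0.3
python3 -m crank '[{"tx":0,"ty":0,"tz":0,"turn":0},{"tx":0,"ty":0,"tz":0,"turn":0},{"tx":0,"ty":0,"tz":0,"turn":0},{"tx":0,"ty":0,"tz":0,"turn":0},{"tx":0,"ty":0,"tz":-2,"turn":0},{"tx":0,"ty":0,"tz":-4,"turn":0},{"tx":0,"ty":0,"tz":-4,"turn":0},{"tx":0,"ty":0,"tz":-4,"turn":0},{"tx":0,"ty":0,"tz":-4,"turn":0},{"tx":0,"ty":0,"tz":0,"turn":0}]' -1
python3 - <<'E'
from h import *
t=np.radians(-3.3);c=np.array([.488,-.453])
for sy in(30,-30):
    q=c+.001*np.array([np.cos(t)*38-np.sin(t)*sy,np.sin(t)*38+np.cos(t)*sy]); print(q); plan(*q,.05,-3.3)
E
```

```text
clock: 14.5
ee_pos: [0.5081, -0.0231, 0.0343]
tcp_rot: [[-0.998, 0.056, 0.002], [0.056, 0.998, 0.0], [-0.002, 0.0, -1.0]]
contact_force: [0.1, -0.6, 0.4]
finger_gap: 0.0556
grasp_force: 0.0
clock: 15.5
ee_pos: [0.5106, -0.0225, 0.2196]
tcp_rot: [[-0.998, 0.055, 0.013], [0.055, 0.998, 0.002], [-0.013, 0.003, -1.0]]
contact_force: [-0.1, -0.3, 0.2]
finger_gap: 0.0349
grasp_force: 60.1
[ 0.52766391 -0.42523718]
  PLAN turn 0.2 then tx -4.03 ty -40.10 tz 16.96 | clock 15.5 th -3.1 ee [ 0.5106 -0.0225  0.2196] gap 0.0349
[ 0.52421007 -0.48513769]
  PLAN turn 0.2 then tx -4.03 ty -46.10 tz 16.96 | clock 15.5 th -3.1 ee [ 0.5106 -0.0225  0.2196] gap 0.0349
```

```bash
python3 -m crank '[{"tx":-0.4,"ty":-4,"tz":0,"turn":0},{"tx":-0.4,"ty":-4,"tz":0,"turn":0},{"tx":-0.4,"ty":-4,"tz":0,"turn":0},{"tx":-0.4,"ty":-4,"tz":0,"turn":0},{"tx":-0.4,"ty":-4,"tz":0,"turn":0},{"tx":-0.4,"ty":-4,"tz":0,"turn":0},{"tx":-0.4,"ty":-4,"tz":0,"turn":0},{"tx":-0.4,"ty":-4,"tz":0,"turn":0},{"tx":-0.4,"ty":-4,"tz":0,"turn":0},{"tx":-0.4,"ty":-4,"tz":0,"turn":0},{"tx":0,"ty":-4,"tz":0,"turn":0},{"tx":0,"ty":-2,"tz":2,"turn":0},{"tx":0,"ty":0,"tz":4,"turn":0},{"tx":0,"ty":0,"tz":4,"turn":0},{"tx":0,"ty":0,"tz":3,"turn":0},{"tx":0,"ty":0,"tz":2,"turn":0},{"tx":0,"ty":0,"tz":1.3,"turn":0},{"tx":0,"ty":0,"tz":1,"turn":0},{"tx":0,"ty":0,"tz":0,"turn":0}]'
python3 -c "
from h import *
plan(.524,-.483,.046,-3.3)"
```

```text
clock: 17.4
ee_pos: [0.526, -0.4855, 0.0432]
tcp_rot: [[-0.999, 0.053, 0.008], [0.053, 0.999, -0.006], [-0.009, -0.005, -1.0]]
contact_force: [4.3, 0.7, 6.3]
finger_gap: 0.0348
grasp_force: 69.3
  PLAN turn 0.3 then tx 0.22 ty 0.24 tz -0.28 | clock 17.4 th -3.0 ee [ 0.526  -0.4855  0.0432] gap 0.0348
```

```bash
python3 -m crank '[{"tx":0,"ty":0,"tz":-0.3,"turn":0},{"tx":0,"ty":0,"tz":0,"turn":0},{"tx":0,"ty":0,"tz":0,"turn":0}]'
python3 - <<'E'
from h import *
p=cam("scene"); w=cam("wrist")
a=cv2.resize(p["img"][150:240,80:200],(400,300),interpolation=2); b=cv2.resize(w["img"],(400,300))
cv2.imwrite("pics/s1.png",np.hstack([a,b]))
print(state()["contact_force"],state()["ee_pos"])
E
```

```text
clock: 17.7
ee_pos: [0.5221, -0.4847, 0.0437]
tcp_rot: [[-0.998, 0.056, 0.001], [0.056, 0.998, -0.001], [-0.001, -0.001, -1.0]]
contact_force: [1.8, 0.4, 4.1]
finger_gap: 0.0347
grasp_force: 68.7
[ 2.51871947 -0.37169746  4.50132516] [ 0.52198726 -0.48471336  0.04369461]
```

View pics/s1.png

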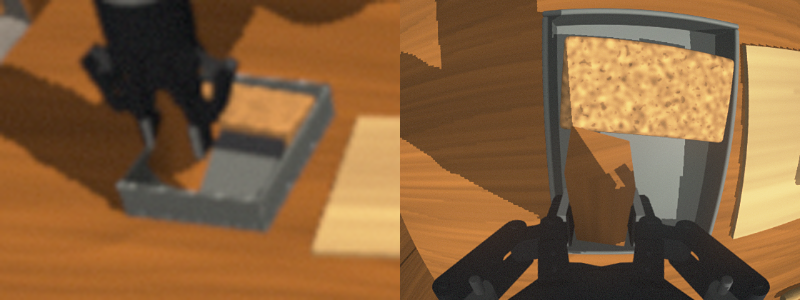

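The left picture shows the batten over the tray. The right one shows its inner end (about 600,135) against the block's edge. I'll lift, shift 8 mm outward and release.

```bash
python3 -m crank '[{"tx":0,"ty":0,"tz":-1.5,"turn":0},{"tx":-0.8,"ty":0.1,"tz":0,"turn":0},{"tx":0,"ty":0,"tz":0,"turn":0},{"tx":0,"ty":0,"tz":0.8,"turn":0},{"tx":0,"ty":0,"tz":0.4,"turn":0},{"tx":0,"ty":0,"tz":0,"turn":0},{"tx":0,"ty":0,"tz":0,"turn":0}]'
```

```text
clock: 18.5
ee_pos: [0.5291, -0.4839, 0.0455]
tcp_rot: [[-0.998, 0.056, -0.001], [0.056, 0.998, 0.001], [0.001, 0.001, -1.0]]
contact_force: [-0.2, 0.5, -0.8]
finger_gap: 0.0347
grasp_force: 68.2
```

```bash
python3 -m crank '[{"tx":0,"ty":0,"tz":0,"turn":0},{"tx":0,"ty":0,"tz":0,"turn":0},{"tx":0,"ty":0,"tz":0,"turn":0},{"tx":0,"ty":0,"tz":-3,"turn":0},{"tx":0,"ty":0,"tz":-4,"turn":0},{"tx":0,"ty":0,"tz":-4,"turn":0},{"tx":0,"ty":0,"tz":-4,"turn":0},{"tx":0,"ty":0,"tz":-4,"turn":0}]' 0.1
python3 - <<'E'
from h import *
p=cam("wrist");cv2.imwrite("pics/w5.png",p["img"]);rect(p,"offcut1",.042);rect(p,"sanding_block",.04)
plan(.56,.07,.25,-3)
E
```

```text
clock: 19.3
ee_pos: [0.5293, -0.4838, 0.2385]
tcp_rot: [[-0.998, 0.056, 0.001], [0.056, 0.998, -0.0], [-0.001, -0.0, -1.0]]
contact_force: [1.5, 0.4, -1.0]
finger_gap: 0.0469
grasp_force: 0.0
offcut1 0.95 [261. 135. 296. 217.] c 0.5163 -0.4856 size 0.088 0.036 long 177.4
sanding_block 0.59 [255.  78. 364. 142.] c 0.4486 -0.4497 size 0.11 0.059 long 82.6
  PLAN turn -0.2 then tx -0.02 ty 55.57 tz -0.87 | clock 19.4 th -3.2 ee [ 0.5308 -0.4849  0.2413] gap 0.0471
```

```bash
python3 -m crank '[{"tx":0,"ty":4,"tz":0,"turn":0},{"tx":0,"ty":4,"tz":0,"turn":0},{"tx":0,"ty":4,"tz":0,"turn":0},{"tx":0,"ty":4,"tz":0,"turn":0},{"tx":0,"ty":4,"tz":0,"turn":0},{"tx":0,"ty":4,"tz":0,"turn":0},{"tx":0,"ty":4,"tz":0,"turn":0},{"tx":0,"ty":4,"tz":0,"turn":0},{"tx":0,"ty":4,"tz":0,"turn":0},{"tx":0,"ty":4,"tz":0,"turn":0},{"tx":0,"ty":4,"tz":0,"turn":0},{"tx":0,"ty":4,"tz":0,"turn":0},{"tx":0,"ty":4,"tz":0,"turn":0},{"tx":0,"ty":3.5,"tz":0,"turn":0},{"tx":0,"ty":0,"tz":0,"turn":0},{"tx":0,"ty":0,"tz":0,"turn":0}]' 0.3
python3 - <<'E'
from h import *
p=cam("wrist")
for r in rect(p,"offcut1",.046,4):
    if .45<r[0]<.7: plan(r[0],r[1],.034,r[2])
E
```

```text
clock: 21.05
ee_pos: [0.5599, 0.0707, 0.2352]
tcp_rot: [[-0.999, 0.055, -0.002], [0.055, 0.999, -0.001], [0.002, -0.001, -1.0]]
contact_force: [1.0, -0.5, -0.0]
finger_gap: 0.0556
grasp_force: 0.0
offcut1 0.82 [264.   0. 334.  25.] c 0.3777 0.0988 size 0.068 0.028 long 88.3
offcut1 0.56 [263. 209. 301. 282.] c 0.6238 0.0693 size 0.088 0.036 long 0.2
  PLAN turn -3.4 then tx -6.37 ty -0.03 tz 20.16 | clock 21.1 th -3.2 ee [0.5601 0.0694 0.2356] gap 0.0555
```

```bash
python3 -m crank '[{"tx":-2,"ty":0,"tz":2,"turn":-3.4},{"tx":-4,"ty":0,"tz":2,"turn":0},{"tx":-0.4,"ty":0,"tz":4,"turn":0},{"tx":0,"ty":0,"tz":4,"turn":0},{"tx":0,"ty":0,"tz":3,"turn":0},{"tx":0,"ty":0,"tz":2.5,"turn":0},{"tx":0,"ty":0,"tz":1.7,"turn":0},{"tx":0,"ty":0,"tz":1,"turn":0},{"tx":0,"ty":0,"tz":0,"turn":0},{"tx":0,"ty":0,"tz":0,"turn":0}]' 0.3
python3 -m crank '[{"tx":0,"ty":0,"tz":0,"turn":0},{"tx":0,"ty":0,"tz":0,"turn":0},{"tx":0,"ty":0,"tz":0,"turn":0},{"tx":0,"ty":0,"tz":0,"turn":0},{"tx":0,"ty":0,"tz":-2,"turn":0},{"tx":0,"ty":0,"tz":-4,"turn":0},{"tx":0,"ty":0,"tz":-4,"turn":0},{"tx":0,"ty":0,"tz":-4,"turn":0},{"tx":0,"ty":0,"tz":-4,"turn":0},{"tx":0,"ty":0,"tz":0,"turn":0}]' -1
python3 - <<'E'
from h import *
plan(.535,-.424,.046,-3.3)
E
```

```text
clock: 22.15
ee_pos: [0.6252, 0.0687, 0.035]
tcp_rot: [[-1.0, -0.003, 0.001], [-0.003, 1.0, 0.0], [-0.001, 0.0, -1.0]]
contact_force: [0.5, 0.0, -0.1]
finger_gap: 0.0555
grasp_force: 0.0
clock: 23.15
ee_pos: [0.6277, 0.0698, 0.2215]
tcp_rot: [[-1.0, -0.004, 0.013], [-0.004, 1.0, 0.003], [-0.013, 0.003, -1.0]]
contact_force: [0.3, 0.4, 0.3]
finger_gap: 0.0342
grasp_force: 61.2
  PLAN turn 3.5 then tx 6.41 ty -49.83 tz 17.55 | clock 23.1 th 0.2 ee [0.6277 0.0698 0.2215] gap 0.0342
```

```bash
python3 -m crank '[{"tx":0.6,"ty":-4,"tz":0,"turn":3.5},{"tx":0.6,"ty":-4,"tz":0,"turn":0},{"tx":0.6,"ty":-4,"tz":0,"turn":0},{"tx":0.6,"ty":-4,"tz":0,"turn":0},{"tx":0.6,"ty":-4,"tz":0,"turn":0},{"tx":0.6,"ty":-4,"tz":0,"turn":0},{"tx":0.6,"ty":-4,"tz":0,"turn":0},{"tx":0.6,"ty":-4,"tz":0,"turn":0},{"tx":0.6,"ty":-4,"tz":0,"turn":0},{"tx":0.6,"ty":-4,"tz":0,"turn":0},{"tx":0.4,"ty":-4,"tz":0,"turn":0},{"tx":0,"ty":-4,"tz":0,"turn":0},{"tx":0,"ty":-1.8,"tz":0,"turn":0},{"tx":0,"ty":0,"tz":4,"turn":0},{"tx":0,"ty":0,"tz":4,"turn":0},{"tx":0,"ty":0,"tz":4,"turn":0},{"tx":0,"ty":0,"tz":3,"turn":0},{"tx":0,"ty":0,"tz":0,"turn":0},{"tx":0,"ty":0,"tz":0,"turn":0}]'
python3 - <<'E'
from h import *
plan(.535,-.424,.045,-3.3)
E
```

```text
clock: 25.05
ee_pos: [0.5347, -0.4245, 0.0645]
tcp_rot: [[-0.998, 0.057, -0.0], [0.057, 0.998, 0.0], [0.0, 0.0, -1.0]]
contact_force: [0.8, -0.5, -0.6]
finger_gap: 0.0346
grasp_force: 63.1
  PLAN turn 0.0 then tx -0.03 ty 0.05 tz 1.95 | clock 25.1 th -3.3 ee [ 0.5347 -0.4245  0.0645] gap 0.0346
```

```bash
python3 -m crank '[{"tx":0,"ty":0,"tz":1.5,"turn":0},{"tx":0,"ty":0,"tz":0.4,"turn":0},{"tx":0,"ty":0,"tz":0,"turn":0},{"tx":0,"ty":0,"tz":0,"turn":0}]'
python3 -m crank '[{"tx":0,"ty":0,"tz":0,"turn":0},{"tx":0,"ty":0,"tz":0,"turn":0},{"tx":0,"ty":0,"tz":0,"turn":0},{"tx":0,"ty":0,"tz":-3,"turn":0},{"tx":0,"ty":0,"tz":-4,"turn":0},{"tx":0,"ty":0,"tz":-4,"turn":0},{"tx":0,"ty":0,"tz":-4,"turn":0},{"tx":0,"ty":0,"tz":-4,"turn":0},{"tx":0,"ty":0,"tz":0,"turn":0}]' 0.1
python3 - <<'E'
from h import *
p=cam("wrist");cv2.imwrite("pics/w5.png",cv2.resize(p["img"][40:300,180:400],(508,600)))
rect(p,"offcut1",.042,2);rect(p,"sanding_block",.04)
plan(.52,.2,.25,-3)
E
```

```text
clock: 25.45
ee_pos: [0.5339, -0.4258, 0.0498]
tcp_rot: [[-0.998, 0.057, 0.001], [0.057, 0.998, -0.002], [-0.001, -0.002, -1.0]]
contact_force: [-6.8, 1.7, 12.4]
finger_gap: 0.0349
grasp_force: 69.4
clock: 26.35
ee_pos: [0.5371, -0.4266, 0.2432]
tcp_rot: [[-0.998, 0.057, 0.012], [0.057, 0.998, -0.008], [-0.012, -0.008, -1.0]]
contact_force: [-0.1, -0.1, -0.3]
finger_gap: 0.0471
grasp_force: 0.0
offcut1 0.98 [266. 139. 308. 224.] c 0.5353 -0.4219 size 0.095 0.044 long 176.0
offcut1 0.86 [209. 129. 248. 208.] c 0.516 -0.4829 size 0.088 0.041 long 178.2
sanding_block 0.82 [204.  77. 309. 136.] c 0.4489 -0.4494 size 0.112 0.06 long 82.7
  PLAN turn -0.3 then tx 4.69 ty 62.26 tz -1.54 | clock 26.5 th -3.3 ee [ 0.5342 -0.4242  0.2346] gap 0.0468
```

View pics/w5.png

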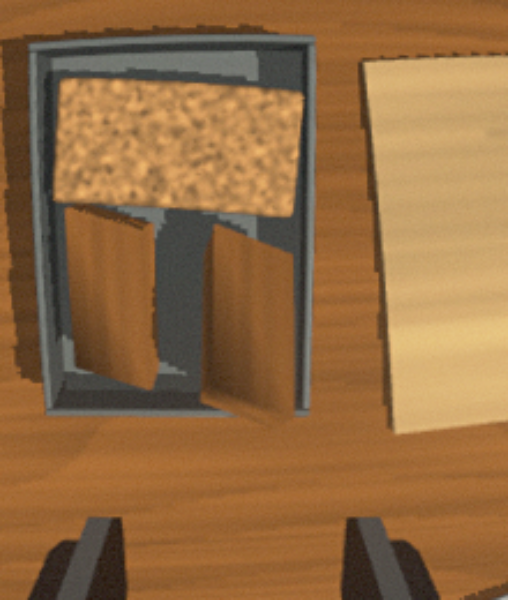

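The crop shows the block and the first batten well inside the tray. The second batten's far end (275,420) sits on the tray wall, so I'll regrip it and bring it 14 mm inward.

```bash
python3 -m crank '[{"tx":0,"ty":0.2,"tz":4,"turn":0},{"tx":0,"ty":0,"tz":4,"turn":0},{"tx":0,"ty":0,"tz":4,"turn":0},{"tx":0,"ty":0,"tz":3,"turn":0},{"tx":0,"ty":0,"tz":2,"turn":0},{"tx":0,"ty":0,"tz":1.3,"turn":0},{"tx":0,"ty":0,"tz":0,"turn":0},{"tx":0,"ty":0,"tz":0,"turn":0}]' 0.2
python3 -m crank '[{"tx":0,"ty":0,"tz":0,"turn":0},{"tx":0,"ty":0,"tz":0,"turn":0},{"tx":0,"ty":0,"tz":0,"turn":0},{"tx":0,"ty":0,"tz":0,"turn":0},{"tx":0,"ty":0,"tz":-1,"turn":0},{"tx":0,"ty":0,"tz":-1.5,"turn":0},{"tx":1.4,"ty":-0.2,"tz":0,"turn":0},{"tx":0,"ty":0,"tz":0,"turn":0},{"tx":0,"ty":0,"tz":0,"turn":0},{"tx":0,"ty":0,"tz":1,"turn":0},{"tx":0,"ty":0,"tz":0.5,"turn":0},{"tx":0,"ty":0,"tz":0.5,"turn":0},{"tx":0,"ty":0,"tz":0.3,"turn":0},{"tx":0,"ty":0,"tz":0.2,"turn":0},{"tx":0,"ty":0,"tz":0,"turn":0}]' -1
```

```text
clock: 27.3
ee_pos: [0.5347, -0.4229, 0.0523]
tcp_rot: [[-0.998, 0.057, -0.0], [0.057, 0.998, -0.0], [0.0, -0.0, -1.0]]
contact_force: [0.0, -0.1, 0.1]
finger_gap: 0.0512
grasp_force: 0.0
clock: 28.8
ee_pos: [0.5211, -0.4237, 0.0532]
tcp_rot: [[-0.998, 0.057, 0.001], [0.057, 0.998, -0.0], [-0.001, -0.0, -1.0]]
contact_force: [0.5, 2.0, 5.9]
finger_gap: 0.0346
grasp_force: 60.1
```

```bash
python3 -m crank '[{"tx":0,"ty":0,"tz":0,"turn":0},{"tx":0,"ty":0,"tz":0,"turn":0},{"tx":0,"ty":0,"tz":0,"turn":0},{"tx":0,"ty":0,"tz":-3,"turn":0},{"tx":0,"ty":0,"tz":-4,"turn":0},{"tx":0,"ty":0,"tz":-4,"turn":0},{"tx":0,"ty":0,"tz":-4,"turn":0},{"tx":0,"ty":0,"tz":-4,"turn":0},{"tx":0,"ty":0,"tz":0,"turn":0}]' 0.1
python3 - <<'E'
from h import *
p=cam("wrist");cv2.imwrite("pics/w6.png",cv2.resize(p["img"][40:300,180:400],(508,600)))
rect(p,"offcut1",.042,2);rect(p,"sanding_block",.04)
plan(.52,.2,.25,-3)
E
```

```text
clock: 29.7
ee_pos: [0.5224, -0.4259, 0.2498]
tcp_rot: [[-0.998, 0.057, 0.01], [0.057, 0.998, -0.008], [-0.011, -0.007, -1.0]]
contact_force: [0.4, -0.0, 0.8]
finger_gap: 0.0467
grasp_force: 0.0
offcut1 0.86 [209. 142. 250. 218.] c 0.5147 -0.4828 size 0.088 0.041 long 177.1
offcut1 0.77 [265. 152. 302. 226.] c 0.5304 -0.4259 size 0.089 0.036 long 0.2
sanding_block 0.82 [208.  85. 306. 138.] c 0.442 -0.4488 size 0.11 0.059 long 85.9
  PLAN turn -0.3 then tx 3.24 ty 62.27 tz -0.87 | clock 29.9 th -3.3 ee [ 0.5198 -0.4235  0.2413] gap 0.0474
```

View pics/w6.png

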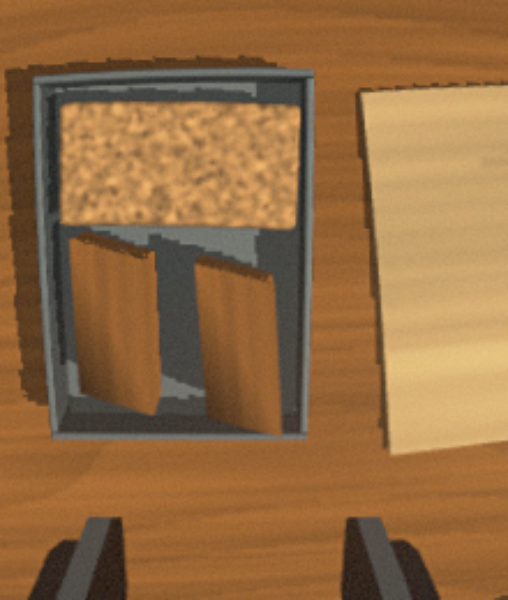

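Both battens and the block are now inside the tray. On to the knobs.

```bash
python3 -m crank '[{"tx":0.5,"ty":4,"tz":0,"turn":-2.3},{"tx":0.4,"ty":4,"tz":0,"turn":0},{"tx":0.4,"ty":4,"tz":0,"turn":0},{"tx":0.4,"ty":4,"tz":0,"turn":0},{"tx":0.4,"ty":4,"tz":0,"turn":0},{"tx":0.4,"ty":4,"tz":0,"turn":0},{"tx":0.4,"ty":4,"tz":0,"turn":0},{"tx":0.4,"ty":4,"tz":0,"turn":0},{"tx":0.4,"ty":4,"tz":0,"turn":0},{"tx":0.4,"ty":4,"tz":0,"turn":0},{"tx":0.4,"ty":4,"tz":0,"turn":0},{"tx":0,"ty":4,"tz":0,"turn":0},{"tx":0,"ty":4,"tz":0,"turn":0},{"tx":0,"ty":4,"tz":0,"turn":0},{"tx":0,"ty":4,"tz":0,"turn":0},{"tx":0,"ty":4,"tz":0,"turn":0},{"tx":0,"ty":2.7,"tz":0,"turn":0},{"tx":0,"ty":0,"tz":0,"turn":0},{"tx":0,"ty":0,"tz":0,"turn":0}]' 0.8
python3 - <<'E'
from h import *
p=cam("wrist");rect(p,"rack",.012)
for r in sorted(rect(p,"knob1",.034,5),reverse=True): plan(r[0],r[1],.025,-1)
E
```

```text
clock: 31.75
ee_pos: [0.4879, 0.2437, 0.2403]
tcp_rot: [[-1.0, 0.017, -0.003], [0.017, 1.0, -0.003], [0.003, -0.003, -1.0]]
contact_force: [1.1, -0.4, 0.3]
finger_gap: 0.0769
grasp_force: 0.0
rack 0.93 [249.  71. 318. 282.] c 0.4896 0.2435 size 0.251 0.071 long 178.8
knob1 0.93 [259.  77. 307. 126.] c 0.3957 0.2451 size 0.051 0.05 long 89.0
knob1 0.88 [258. 248. 303. 287.] c 0.5844 0.2418 size 0.056 0.049 long 179.0
knob1 0.87 [256. 192. 304. 236.] c 0.5207 0.2424 size 0.051 0.049 long 179.0
knob1 0.68 [262. 137. 307. 185.] c 0.4585 0.244 size 0.051 0.048 long 179.0
knob1 0.68 [296. 336. 345. 376.] c 0.7329 0.2921 size 0.088 0.062 long 10.7
  PLAN turn -0.1 then tx -24.35 ty 5.36 tz 21.67 | clock 31.9 th -1.1 ee [0.4885 0.2427 0.2417] gap 0.0766
  PLAN turn -0.1 then tx -9.60 ty 0.07 tz 21.67 | clock 31.9 th -1.1 ee [0.4885 0.2427 0.2417] gap 0.0766
  PLAN turn -0.1 then tx -3.23 ty 0.02 tz 21.67 | clock 31.9 th -1.1 ee [0.4885 0.2427 0.2417] gap 0.0766
  PLAN turn -0.1 then tx 2.99 ty 0.08 tz 21.67 | clock 31.9 th -1.1 ee [0.4885 0.2427 0.2417] gap 0.0766
  PLAN turn -0.1 then tx 9.28 ty 0.08 tz 21.67 | clock 31.9 th -1.1 ee [0.4885 0.2427 0.2417] gap 0.0766
```

```bash
python3 -m crank '[{"tx":-4,"ty":0,"tz":1,"turn":0},{"tx":-4,"ty":0,"tz":2,"turn":0},{"tx":-1.4,"ty":0,"tz":4,"turn":0},{"tx":0,"ty":0,"tz":4,"turn":0},{"tx":0,"ty":0,"tz":4,"turn":0},{"tx":0,"ty":0,"tz":3,"turn":0},{"tx":0,"ty":0,"tz":2,"turn":0},{"tx":0,"ty":0,"tz":1.6,"turn":0},{"tx":0,"ty":0,"tz":0,"turn":0},{"tx":0,"ty":0,"tz":0,"turn":0}]' 0.8
python3 -m crank '[{"tx":0,"ty":0,"tz":0,"turn":0},{"tx":0,"ty":0,"tz":0,"turn":0},{"tx":0,"ty":0,"tz":0,"turn":0},{"tx":0,"ty":0,"tz":0,"turn":0},{"tx":0,"ty":0,"tz":0,"turn":0},{"tx":0,"ty":0,"tz":0,"turn":0}]' -1
python3 -c "
from h import *
plan(.6259,.0738,.15,-1)"
```

```text
clock: 32.9
ee_pos: [0.5831, 0.2415, 0.0266]
tcp_rot: [[-1.0, 0.019, 0.0], [0.019, 1.0, -0.0], [-0.0, -0.0, -1.0]]
contact_force: [0.3, -0.5, 0.3]
finger_gap: 0.0763
grasp_force: 0.0
clock: 33.5
ee_pos: [0.5838, 0.2428, 0.0282]
tcp_rot: [[-1.0, 0.017, 0.003], [0.017, 1.0, 0.001], [-0.003, 0.001, -1.0]]
contact_force: [-0.2, -0.7, 5.7]
finger_gap: 0.0474
grasp_force: 60.9
  PLAN turn 0.0 then tx -4.51 ty -16.83 tz -12.18 | clock 33.5 th -1.0 ee [0.5838 0.2428 0.0282] gap 0.0474
```

```bash
python3 -m crank '[{"tx":0,"ty":0,"tz":0,"turn":0},{"tx":0,"ty":0,"tz":0,"turn":0},{"tx":0,"ty":0,"tz":0.3,"turn":0},{"tx":0,"ty":0,"tz":0,"turn":0},{"tx":0,"ty":0,"tz":0,"turn":0}]' 0.6
python3 -m crank '[{"tx":0,"ty":0,"tz":0,"turn":0},{"tx":0,"ty":0,"tz":0,"turn":0},{"tx":0,"ty":0,"tz":0,"turn":0},{"tx":0,"ty":0,"tz":0,"turn":0},{"tx":0,"ty":0,"tz":0,"turn":0}]' -1
python3 -c "
from h import *
plan(.6259,.0738,.15,-1)"
```

```text
clock: 34.0
ee_pos: [0.5825, 0.2421, 0.0228]
tcp_rot: [[-1.0, 0.018, -0.001], [0.018, 1.0, -0.0], [0.001, -0.001, -1.0]]
contact_force: [-0.3, -0.5, 0.4]
finger_gap: 0.0682
grasp_force: 0.0
clock: 34.5
ee_pos: [0.5829, 0.2424, 0.0236]
tcp_rot: [[-1.0, 0.018, 0.0], [0.018, 1.0, 0.0], [-0.0, 0.0, -1.0]]
contact_force: [-0.7, 0.9, 1.9]
finger_gap: 0.0477
grasp_force: 61.3
  PLAN turn -0.0 then tx -4.59 ty -16.78 tz -12.64 | clock 34.5 th -1.0 ee [0.5829 0.2424 0.0236] gap 0.0477
```

```bash
python3 -m crank '[{"tx":0,"ty":0,"tz":-2,"turn":0},{"tx":0,"ty":0,"tz":-4,"turn":0},{"tx":0,"ty":0,"tz":-4,"turn":0},{"tx":0,"ty":0,"tz":-3,"turn":0},{"tx":-1.1,"ty":-3.4,"tz":0,"turn":0},{"tx":-1.1,"ty":-3.4,"tz":0,"turn":0},{"tx":-1.1,"ty":-3.4,"tz":0,"turn":0},{"tx":-1.1,"ty":-3.4,"tz":0,"turn":0},{"tx":0,"ty":-3.2,"tz":0,"turn":0},{"tx":0,"ty":0,"tz":0,"turn":0},{"tx":0,"ty":0,"tz":3,"turn":0},{"tx":0,"ty":0,"tz":3,"turn":0},{"tx":0,"ty":0,"tz":2,"turn":0},{"tx":0,"ty":0,"tz":1.5,"turn":0},{"tx":0,"ty":0,"tz":0,"turn":0},{"tx":0,"ty":0,"tz":0,"turn":0}]'
python3 -c "
from h import *
plan(.6259,.0738,.0226,-1)"
```

```text
clock: 36.1
ee_pos: [0.6239, 0.0739, 0.0583]
tcp_rot: [[-1.0, 0.017, -0.0], [0.017, 1.0, -0.0], [0.0, -0.0, -1.0]]
contact_force: [1.2, -0.6, -1.0]
finger_gap: 0.0477
grasp_force: 61.8
  PLAN turn 0.0 then tx -0.20 ty -0.01 tz 3.57 | clock 36.1 th -1.0 ee [0.6239 0.0739 0.0583] gap 0.0477
```

```bash
python3 -m crank '[{"tx":0,"ty":0,"tz":1.5,"turn":0},{"tx":0,"ty":0,"tz":1,"turn":0},{"tx":0,"ty":0,"tz":0.5,"turn":0},{"tx":0,"ty":0,"tz":0.2,"turn":0},{"tx":0,"ty":0,"tz":0.1,"turn":0},{"tx":0,"ty":0,"tz":0.1,"turn":0},{"tx":0,"ty":0,"tz":0,"turn":0},{"tx":0,"ty":0,"tz":0,"turn":0}]'
python3 -c "
from h import *
plan(.6259,.0738,.0226,-1)"
```

```text
clock: 36.9
ee_pos: [0.6242, 0.0736, 0.0249]
tcp_rot: [[-1.0, 0.017, 0.001], [0.017, 1.0, 0.0], [-0.001, 0.0, -1.0]]
contact_force: [-0.5, 0.2, 2.0]
finger_gap: 0.0475
grasp_force: 62.6
  PLAN turn -0.0 then tx -0.17 ty 0.02 tz 0.23 | clock 36.9 th -1.0 ee [0.6242 0.0736 0.0249] gap 0.0475
```

```bash
python3 -m crank '[{"tx":0,"ty":0,"tz":0,"turn":0},{"tx":0,"ty":0,"tz":0.05,"turn":0},{"tx":0,"ty":0,"tz":0,"turn":0}]'
```

```text
clock: 37.2
ee_pos: [0.6243, 0.0736, 0.0248]
tcp_rot: [[-1.0, 0.017, 0.001], [0.017, 1.0, 0.0], [-0.001, 0.0, -1.0]]
contact_force: [-1.7, 0.0, 5.8]
finger_gap: 0.0475
grasp_force: 63.9
```

```bash
python3 -m crank '[{"tx":0,"ty":0,"tz":0,"turn":0},{"tx":0,"ty":0,"tz":0,"turn":0},{"tx":0,"ty":0,"tz":-1,"turn":0},{"tx":0,"ty":0,"tz":-3,"turn":0},{"tx":0,"ty":0,"tz":-4,"turn":0},{"tx":0,"ty":0,"tz":-4,"turn":0},{"tx":0,"ty":0,"tz":-1,"turn":0},{"tx":2.2,"ty":3.5,"tz":0,"turn":0},{"tx":2.2,"ty":3.5,"tz":0,"turn":0},{"tx":2.2,"ty":3.5,"tz":0,"turn":0},{"tx":2,"ty":3.5,"tz":0,"turn":0},{"tx":1.5,"ty":3,"tz":0,"turn":0},{"tx":0,"ty":0,"tz":0,"turn":0},{"tx":0,"ty":0,"tz":0,"turn":0}]' 0.4
python3 - <<'E'
from h import *
p=cam("wrist");rect(p,"knob1",.034,5)
plan(.5206,.2429,.0235,-1)
E
```

```text
clock: 38.6
ee_pos: [0.5251, 0.2457, 0.1534]
tcp_rot: [[-1.0, 0.016, -0.001], [0.016, 1.0, -0.001], [0.001, -0.001, -1.0]]
contact_force: [-0.1, 0.1, -0.3]
finger_gap: 0.0595
grasp_force: 0.0
knob1 0.9 [249.  99. 313. 161.] c 0.4586 0.2445 size 0.05 0.049 long 152.5
knob1 0.9 [250. 174. 311. 235.] c 0.5211 0.2434 size 0.052 0.049 long 179.0
knob1 0.84 [ 92. 284. 138. 324.] c 0.6205 0.069 size 0.067 0.042 long 113.8
knob1 0.75 [245.  17. 310.  83.] c 0.3958 0.2454 size 0.049 0.049 long 26.7
  PLAN turn -0.1 then tx 0.52 ty -0.17 tz 13.00 | clock 38.7 th -1.1 ee [0.5258 0.2445 0.1535] gap 0.0598
```

```bash
python3 -m crank '[{"tx":0.5,"ty":-0.2,"tz":2,"turn":0},{"tx":0,"ty":0,"tz":4,"turn":0},{"tx":0,"ty":0,"tz":3,"turn":0},{"tx":0,"ty":0,"tz":2,"turn":0},{"tx":0,"ty":0,"tz":1.5,"turn":0},{"tx":0,"ty":0,"tz":0.5,"turn":0},{"tx":0,"ty":0,"tz":0,"turn":0},{"tx":0,"ty":0,"tz":0,"turn":0},{"tx":0,"ty":0,"tz":0,"turn":0}]' 0.8
python3 -c "
from h import *
plan(.5206,.2429,.0235,-1)"
```

```text
clock: 39.6
ee_pos: [0.5215, 0.2436, 0.0249]
tcp_rot: [[-1.0, 0.018, 0.002], [0.018, 1.0, 0.001], [-0.002, 0.001, -1.0]]
contact_force: [-0.9, -0.5, -0.0]
finger_gap: 0.0767
grasp_force: 0.0
  PLAN turn -0.0 then tx 0.09 ty -0.07 tz 0.14 | clock 39.6 th -1.0 ee [0.5215 0.2436 0.0249] gap 0.0767
```

```bash
python3 -m crank '[{"tx":0,"ty":0,"tz":0.1,"turn":0},{"tx":0,"ty":0,"tz":0,"turn":0},{"tx":0,"ty":0,"tz":0,"turn":0},{"tx":0,"ty":0,"tz":0,"turn":0},{"tx":0,"ty":0,"tz":0,"turn":0},{"tx":0,"ty":0,"tz":0,"turn":0}]' -1
python3 -m crank '[{"tx":0,"ty":0,"tz":-2,"turn":0},{"tx":0,"ty":0,"tz":-4,"turn":0},{"tx":0,"ty":0,"tz":-4,"turn":0},{"tx":0,"ty":0,"tz":-3,"turn":0},{"tx":-1.3,"ty":-3.5,"tz":0,"turn":0},{"tx":-1.3,"ty":-3.5,"tz":0,"turn":0},{"tx":-1.3,"ty":-3.5,"tz":0,"turn":0},{"tx":-1.3,"ty":-3.5,"tz":0,"turn":0},{"tx":-1.3,"ty":-3.5,"tz":0,"turn":0},{"tx":-1.3,"ty":-3.5,"tz":0,"turn":0},{"tx":-1.3,"ty":-3.5,"tz":0,"turn":0},{"tx":-1.1,"ty":-2.8,"tz":0,"turn":0},{"tx":0,"ty":0,"tz":0,"turn":0},{"tx":0,"ty":0,"tz":3,"turn":0},{"tx":0,"ty":0,"tz":3,"turn":0},{"tx":0,"ty":0,"tz":2,"turn":0},{"tx":0,"ty":0,"tz":1.5,"turn":0},{"tx":0,"ty":0,"tz":0,"turn":0},{"tx":0,"ty":0,"tz":0,"turn":0}]'
python3 -c "
from h import *
plan(.6178,-.0319,.0255,-1)"
```

```text
clock: 40.2
ee_pos: [0.5211, 0.2437, 0.0236]
tcp_rot: [[-1.0, 0.017, 0.001], [0.017, 1.0, 0.001], [-0.001, 0.001, -1.0]]
contact_force: [-2.1, 0.2, 4.9]
finger_gap: 0.0476
grasp_force: 61.0
clock: 42.1
ee_pos: [0.6179, -0.031, 0.0578]
tcp_rot: [[-1.0, 0.017, -0.001], [0.017, 1.0, -0.0], [0.001, -0.0, -1.0]]
contact_force: [0.5, -0.1, -0.2]
finger_gap: 0.0474
grasp_force: 61.9
  PLAN turn 0.0 then tx 0.01 ty -0.09 tz 3.23 | clock 42.1 th -1.0 ee [ 0.6179 -0.031   0.0578] gap 0.0474
```

```bash
python3 -m crank '[{"tx":0,"ty":0,"tz":1.5,"turn":0},{"tx":0,"ty":0,"tz":1,"turn":0},{"tx":0,"ty":0,"tz":0.4,"turn":0},{"tx":0,"ty":0,"tz":0.2,"turn":0},{"tx":0,"ty":0,"tz":0.1,"turn":0},{"tx":0,"ty":0,"tz":0.1,"turn":0},{"tx":0,"ty":0,"tz":0,"turn":0},{"tx":0,"ty":0,"tz":0,"turn":0}]'
```

```text
clock: 42.9
ee_pos: [0.6183, -0.0314, 0.0254]
tcp_rot: [[-1.0, 0.018, 0.001], [0.018, 1.0, 0.0], [-0.001, 0.0, -1.0]]
contact_force: [0.6, -0.6, 1.9]
finger_gap: 0.0477
grasp_force: 62.5
```

```bash
python3 -m crank '[{"tx":0,"ty":0,"tz":0,"turn":0},{"tx":0,"ty":0,"tz":0,"turn":0},{"tx":0,"ty":0,"tz":-1,"turn":0},{"tx":0,"ty":0,"tz":-3,"turn":0},{"tx":0,"ty":0,"tz":-4,"turn":0},{"tx":0,"ty":0,"tz":-4,"turn":0},{"tx":0,"ty":0,"tz":-1,"turn":0},{"tx":2,"ty":3.4,"tz":0,"turn":0},{"tx":2,"ty":3.4,"tz":0,"turn":0},{"tx":2,"ty":3.4,"tz":0,"turn":0},{"tx":2,"ty":3.4,"tz":0,"turn":0},{"tx":2,"ty":3.4,"tz":0,"turn":0},{"tx":2,"ty":3.4,"tz":0,"turn":0},{"tx":2,"ty":3.4,"tz":0,"turn":0},{"tx":2.4,"ty":3.4,"tz":0,"turn":0},{"tx":0,"ty":0,"tz":0,"turn":0},{"tx":0,"ty":0,"tz":0,"turn":0}]' 0.4
python3 - <<'E'
from h import *
p=cam("wrist");rect(p,"knob1",.034,5)
plan(.4586,.2443,.0235,-1)
E
```

```text
clock: 44.6
ee_pos: [0.4579, 0.2444, 0.1547]
tcp_rot: [[-1.0, 0.015, -0.001], [0.015, 1.0, 0.0], [0.001, 0.0, -1.0]]
contact_force: [-0.1, -0.4, -0.4]
finger_gap: 0.0595
grasp_force: 0.0
knob1 0.78 [253. 181. 313. 243.] c 0.459 0.2438 size 0.051 0.049 long 179.0
knob1 0.74 [ 42. 321.  79. 357.] c 0.6252 -0.042 size 0.061 0.06 long 88.5
knob1 0.55 [249. 105. 314. 167.] c 0.3964 0.2456 size 0.05 0.049 long 89.1
  PLAN turn -0.0 then tx 0.01 ty 0.12 tz 13.11 | clock 44.7 th -1.0 ee [0.4587 0.2431 0.1546] gap 0.06
```

```bash
python3 -m crank '[{"tx":0,"ty":0.1,"tz":2,"turn":0},{"tx":0,"ty":0,"tz":4,"turn":0},{"tx":0,"ty":0,"tz":3,"turn":0},{"tx":0,"ty":0,"tz":2,"turn":0},{"tx":0,"ty":0,"tz":1.5,"turn":0},{"tx":0,"ty":0,"tz":0.6,"turn":0},{"tx":0,"ty":0,"tz":0,"turn":0},{"tx":0,"ty":0,"tz":0,"turn":0},{"tx":0,"ty":0,"tz":0,"turn":0}]' 0.8
python3 -m crank '[{"tx":0,"ty":0,"tz":0,"turn":0},{"tx":0,"ty":0,"tz":0,"turn":0},{"tx":0,"ty":0,"tz":0,"turn":0},{"tx":0,"ty":0,"tz":0,"turn":0},{"tx":0,"ty":0,"tz":0,"turn":0},{"tx":0,"ty":0,"tz":0,"turn":0}]' -1
```

```text
clock: 45.6
ee_pos: [0.4594, 0.2447, 0.0248]
tcp_rot: [[-1.0, 0.018, 0.002], [0.018, 1.0, 0.001], [-0.001, 0.001, -1.0]]
contact_force: [0.4, -0.2, 0.4]
finger_gap: 0.0768
grasp_force: 0.0
clock: 46.2
ee_pos: [0.4592, 0.2449, 0.0247]
tcp_rot: [[-1.0, 0.017, 0.001], [0.017, 1.0, 0.001], [-0.001, 0.001, -1.0]]
contact_force: [-1.4, 0.3, 6.0]
finger_gap: 0.0475
grasp_force: 60.7
```

```bash
python3 -m crank '[{"tx":0,"ty":0,"tz":-2,"turn":0},{"tx":0,"ty":0,"tz":-4,"turn":0},{"tx":0,"ty":0,"tz":-4,"turn":0},{"tx":0,"ty":0,"tz":-3,"turn":0},{"tx":-1.6,"ty":-3.2,"tz":0,"turn":0},{"tx":-1.6,"ty":-3.2,"tz":0,"turn":0},{"tx":-1.6,"ty":-3.2,"tz":0,"turn":0},{"tx":-1.6,"ty":-3.2,"tz":0,"turn":0},{"tx":0,"ty":-3.3,"tz":0,"turn":0},{"tx":0,"ty":0,"tz":0,"turn":0},{"tx":0,"ty":0,"tz":3,"turn":0},{"tx":0,"ty":0,"tz":3,"turn":0},{"tx":0,"ty":0,"tz":2,"turn":0},{"tx":0,"ty":0,"tz":1.5,"turn":0},{"tx":0,"ty":0,"tz":0,"turn":0},{"tx":0,"ty":0,"tz":0,"turn":0}]'
python3 -c "
from h import *
plan(.5202,.0819,.0265,-1)"
```

```text
clock: 47.8
ee_pos: [0.5201, 0.0827, 0.059]
tcp_rot: [[-1.0, 0.017, 0.0], [0.017, 1.0, -0.0], [-0.0, -0.0, -1.0]]
contact_force: [0.7, -0.5, 0.3]
finger_gap: 0.0473
grasp_force: 61.9
  PLAN turn 0.0 then tx -0.01 ty -0.08 tz 3.25 | clock 47.8 th -1.0 ee [0.5201 0.0827 0.059 ] gap 0.0473
```

```bash
python3 -m crank '[{"tx":0,"ty":0,"tz":1.5,"turn":0},{"tx":0,"ty":0,"tz":1,"turn":0},{"tx":0,"ty":0,"tz":0.4,"turn":0},{"tx":0,"ty":0,"tz":0.2,"turn":0},{"tx":0,"ty":0,"tz":0.1,"turn":0},{"tx":0,"ty":0,"tz":0.1,"turn":0},{"tx":0,"ty":0,"tz":0,"turn":0},{"tx":0,"ty":0,"tz":0,"turn":0}]'
```

```text
clock: 48.6
ee_pos: [0.5201, 0.0824, 0.0261]
tcp_rot: [[-1.0, 0.018, 0.0], [0.018, 1.0, 0.0], [-0.0, 0.0, -1.0]]
contact_force: [1.7, -0.2, -0.6]
finger_gap: 0.0474
grasp_force: 61.9
```

```bash
python3 -m crank '[{"tx":0,"ty":0,"tz":0.05,"turn":0},{"tx":0,"ty":0,"tz":0,"turn":0}]'; python3 -m crank '[{"tx":0,"ty":0,"tz":0.05,"turn":0},{"tx":0,"ty":0,"tz":0,"turn":0}]'
```

```text
clock: 48.8
ee_pos: [0.52, 0.0824, 0.0254]
tcp_rot: [[-1.0, 0.018, 0.0], [0.018, 1.0, 0.0], [-0.0, 0.0, -1.0]]
contact_force: [-0.4, -0.6, -0.5]
finger_gap: 0.0475
grasp_force: 62.0
clock: 49.0
ee_pos: [0.5201, 0.0824, 0.0252]
tcp_rot: [[-1.0, 0.017, 0.001], [0.017, 1.0, 0.0], [-0.001, 0.0, -1.0]]
contact_force: [-0.1, -0.9, 2.4]
finger_gap: 0.0476
grasp_force: 62.9
```

```bash
python3 -m crank '[{"tx":0,"ty":0,"tz":0,"turn":0},{"tx":0,"ty":0,"tz":0,"turn":0},{"tx":0,"ty":0,"tz":-1,"turn":0},{"tx":0,"ty":0,"tz":-3,"turn":0},{"tx":0,"ty":0,"tz":-4,"turn":0},{"tx":0,"ty":0,"tz":-4,"turn":0},{"tx":0,"ty":0,"tz":-1,"turn":0},{"tx":2.6,"ty":3.2,"tz":0,"turn":0},{"tx":2.5,"ty":3.2,"tz":0,"turn":0},{"tx":2.5,"ty":3.2,"tz":0,"turn":0},{"tx":2.5,"ty":3.2,"tz":0,"turn":0},{"tx":2.5,"ty":3.3,"tz":0,"turn":0},{"tx":0,"ty":0,"tz":0,"turn":0},{"tx":0,"ty":0,"tz":0,"turn":0}]' 0.4
python3 - <<'E'
from h import *
p=cam("wrist");rect(p,"knob1",.034,5)
plan(.3966,.2454,.0235,-1)
E
```

```text
clock: 50.4
ee_pos: [0.3961, 0.2461, 0.1548]
tcp_rot: [[-1.0, 0.015, -0.0], [0.015, 1.0, -0.0], [0.0, -0.0, -1.0]]
contact_force: [-0.2, -0.7, 1.0]
finger_gap: 0.0597
grasp_force: 0.0
knob1 0.88 [252. 180. 312. 242.] c 0.3969 0.2451 size 0.051 0.048 long 179.1
knob1 0.77 [110. 304. 129. 324.] c 0.5049 0.0674 size 0.044 0.012 long 126.2
knob1 0.68 [132. 382. 166. 408.] c 0.6418 0.0747 size 0.07 0.027 long 144.6
knob1 0.56 [ 56. 362.  69. 375.] c 0.6148 -0.057 size 0.034 0.01 long 130.6
  PLAN turn -0.1 then tx 0.03 ty 0.04 tz 13.11 | clock 50.5 th -1.1 ee [0.3969 0.245  0.1546] gap 0.0598
```

```bash
python3 -m crank '[{"tx":0,"ty":0,"tz":2,"turn":0},{"tx":0,"ty":0,"tz":4,"turn":0},{"tx":0,"ty":0,"tz":3,"turn":0},{"tx":0,"ty":0,"tz":2,"turn":0},{"tx":0,"ty":0,"tz":1.5,"turn":0},{"tx":0,"ty":0,"tz":0.7,"turn":0},{"tx":0,"ty":0,"tz":0,"turn":0},{"tx":0,"ty":0,"tz":0,"turn":0},{"tx":0,"ty":0,"tz":0,"turn":0}]' 0.8
python3 -m crank '[{"tx":0,"ty":0,"tz":0,"turn":0},{"tx":0,"ty":0,"tz":0,"turn":0},{"tx":0,"ty":0,"tz":0,"turn":0},{"tx":0,"ty":0,"tz":0,"turn":0},{"tx":0,"ty":0,"tz":0,"turn":0},{"tx":0,"ty":0,"tz":0,"turn":0}]' -1
python3 -m crank '[{"tx":0,"ty":0,"tz":-2,"turn":0},{"tx":0,"ty":0,"tz":-4,"turn":0},{"tx":0,"ty":0,"tz":-4,"turn":0},{"tx":0,"ty":0,"tz":-3,"turn":0},{"tx":-1.5,"ty":-3.3,"tz":0,"turn":0},{"tx":-1.5,"ty":-3.3,"tz":0,"turn":0},{"tx":-1.5,"ty":-3.3,"tz":0,"turn":0},{"tx":-1.5,"ty":-3.3,"tz":0,"turn":0},{"tx":-1.5,"ty":-3.3,"tz":0,"turn":0},{"tx":-1.5,"ty":-3.3,"tz":0,"turn":0},{"tx":-1.5,"ty":-3.4,"tz":0,"turn":0},{"tx":-1.5,"ty":-3.4,"tz":0,"turn":0},{"tx":0,"ty":0,"tz":0,"turn":0},{"tx":0,"ty":0,"tz":3,"turn":0},{"tx":0,"ty":0,"tz":3,"turn":0},{"tx":0,"ty":0,"tz":2,"turn":0},{"tx":0,"ty":0,"tz":1.5,"turn":0},{"tx":0,"ty":0,"tz":0,"turn":0},{"tx":0,"ty":0,"tz":0,"turn":0}]'
python3 -c "
from h import *
plan(.5121,-.0238,.0255,-1)"
```

```text
clock: 51.4
ee_pos: [0.3974, 0.2459, 0.0237]
tcp_rot: [[-1.0, 0.018, 0.001], [0.018, 1.0, 0.002], [-0.001, 0.002, -1.0]]
contact_force: [0.4, -0.2, 0.3]
finger_gap: 0.0769
grasp_force: 0.0
clock: 52.0
ee_pos: [0.3971, 0.2461, 0.0237]
tcp_rot: [[-1.0, 0.017, 0.001], [0.017, 1.0, 0.001], [-0.001, 0.001, -1.0]]
contact_force: [-1.0, -0.3, 5.0]
finger_gap: 0.0471
grasp_force: 60.7
clock: 53.9
ee_pos: [0.5121, -0.0221, 0.0581]
tcp_rot: [[-1.0, 0.017, -0.0], [0.017, 1.0, -0.0], [0.0, -0.0, -1.0]]
contact_force: [0.3, -0.1, -0.2]
finger_gap: 0.0475
grasp_force: 61.9
  PLAN turn 0.0 then tx -0.00 ty -0.17 tz 3.26 | clock 53.9 th -1.0 ee [ 0.5121 -0.0221  0.0581] gap 0.0475
```

```bash
python3 -m crank '[{"tx":0,"ty":-0.1,"tz":1.5,"turn":0},{"tx":0,"ty":0,"tz":1,"turn":0},{"tx":0,"ty":0,"tz":0.4,"turn":0},{"tx":0,"ty":0,"tz":0.2,"turn":0},{"tx":0,"ty":0,"tz":0.1,"turn":0},{"tx":0,"ty":0,"tz":0.05,"turn":0},{"tx":0,"ty":0,"tz":0,"turn":0},{"tx":0,"ty":0,"tz":0,"turn":0}]';python3 -m crank '[{"tx":0,"ty":0,"tz":0.05,"turn":0},{"tx":0,"ty":0,"tz":0,"turn":0}]'
```

```text
clock: 54.7
ee_pos: [0.5122, -0.0235, 0.0256]
tcp_rot: [[-1.0, 0.018, 0.001], [0.018, 1.0, 0.0], [-0.001, 0.0, -1.0]]
contact_force: [0.1, -0.7, 0.6]
finger_gap: 0.0477
grasp_force: 61.9
clock: 54.9
ee_pos: [0.5123, -0.0235, 0.0251]
tcp_rot: [[-1.0, 0.018, 0.001], [0.018, 1.0, 0.0], [-0.001, 0.0, -1.0]]
contact_force: [-0.4, 0.5, 1.4]
finger_gap: 0.048
grasp_force: 62.6
```

```bash
python3 -m crank '[{"tx":0,"ty":0,"tz":0,"turn":0},{"tx":0,"ty":0,"tz":0,"turn":0},{"tx":0,"ty":0,"tz":-1,"turn":0},{"tx":0,"ty":0,"tz":-3,"turn":0},{"tx":0,"ty":0,"tz":-4,"turn":0},{"tx":0,"ty":0,"tz":-4,"turn":0},{"tx":0,"ty":0,"tz":-4,"turn":0},{"tx":0,"ty":-1,"tz":-4,"turn":0},{"tx":0.8,"ty":-4,"tz":-4,"turn":-4},{"tx":0.8,"ty":-4,"tz":0,"turn":0},{"tx":0.8,"ty":-4,"tz":0,"turn":0},{"tx":0.8,"ty":-4,"tz":0,"turn":0},{"tx":0.8,"ty":-4,"tz":0,"turn":0},{"tx":0,"ty":0,"tz":0,"turn":0},{"tx":0,"ty":0,"tz":0,"turn":0}]' 0.4
python3 - <<'E'
from h import *
p=cam("wrist");cv2.imwrite("pics/w7.png",p["img"])
rect(p,"divider",.006);rect(p,"knob1",.033,5)
print(mark_of(p,"divider")[:1])
plan(.503,-.255,.03,3.4)
E
```

```text
clock: 56.4
ee_pos: [0.4801, -0.2305, 0.2599]
tcp_rot: [[-0.999, -0.05, -0.0], [-0.05, 0.999, 0.0], [0.0, 0.0, -1.0]]
contact_force: [-0.1, 0.9, 0.4]
finger_gap: 0.0599
grasp_force: 0.0
divider 0.97 [182. 115. 342. 264.] c 0.5011 -0.2558 size 0.195 0.195 long 93.6
knob1 0.95 [400. 270. 436. 309.] c 0.6197 -0.0305 size 0.063 0.049 long 38.5
knob1 0.89 [463. 275. 492. 303.] c 0.6261 0.079 size 0.056 0.056 long 176.1
knob1 0.84 [421. 196. 458. 238.] c 0.5131 -0.0223 size 0.057 0.051 long 39.5
knob1 0.79 [490. 208. 519. 241.] c 0.5199 0.0881 size 0.058 0.05 long 86.4
[{'centre': [264.4, 190.5], 'confidence': 0.8}]
  PLAN turn -0.3 then tx -2.05 ty -2.74 tz 23.00 | clock 56.6 th 3.1 ee [ 0.4809 -0.2289  0.26  ] gap 0.0598
```

View pics/w7.png

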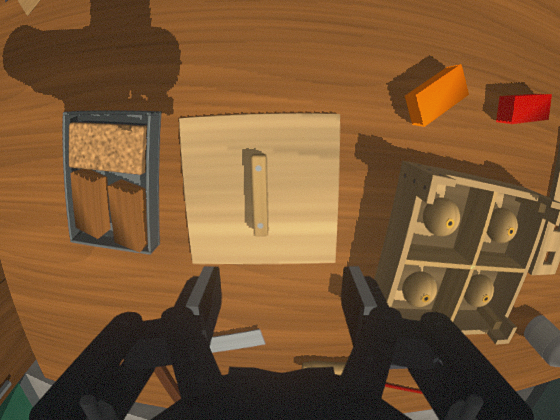

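The picture shows one knob in each cell (437,217), (502,227), (420,290), (480,290), and the tray holds the block and both battens. The divider is at (260,190), with its batten along world x. Next, the divider.

```bash
python3 -m crank '[{"tx":-1,"ty":-1.4,"tz":3,"turn":-0.5},{"tx":-0.9,"ty":-1.4,"tz":4,"turn":0},{"tx":0,"ty":0,"tz":4,"turn":0},{"tx":0,"ty":0,"tz":4,"turn":0},{"tx":0,"ty":0,"tz":0,"turn":0},{"tx":0,"ty":0,"tz":0,"turn":0}]' 0
python3 - <<'E'
from h import *
p=cam("wrist");cv2.imwrite("pics/w8.png",p["img"])
rect(p,"divider",.006)
# batten: click-free estimate by bright top not needed
plan(.5012,-.2555,.022,3.6)
E
```

```text
clock: 57.2
ee_pos: [0.5019, -0.2563, 0.1104]
tcp_rot: [[-0.998, -0.063, -0.0], [-0.063, 0.998, -0.001], [0.0, -0.001, -1.0]]
contact_force: [0.0, -0.3, 1.1]
finger_gap: 0.0425
grasp_force: 0.0
divider 0.93 [158.  88. 412. 320.] c 0.5017 -0.2553 size 0.198 0.196 long 93.7
  PLAN turn -0.0 then tx 0.19 ty 0.14 tz 9.05 | clock 57.3 th 3.6 ee [ 0.5032 -0.2568  0.1125] gap 0.0426
```

View pics/w8.png

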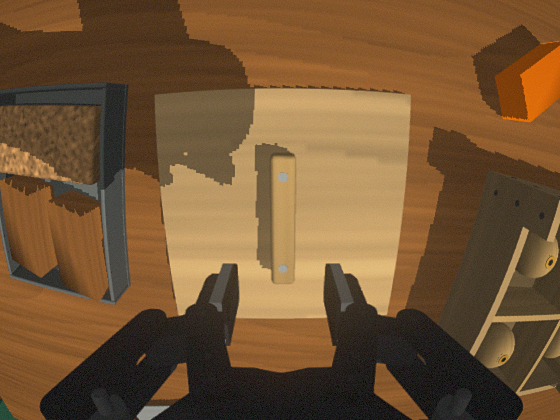

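The batten (284,218) is centred between the fingers and aligned.

```bash
python3 -m crank '[{"tx":0.1,"ty":0.1,"tz":4,"turn":0},{"tx":0,"ty":0,"tz":3,"turn":0},{"tx":0,"ty":0,"tz":1.2,"turn":0},{"tx":0,"ty":0,"tz":0.6,"turn":0},{"tx":0,"ty":0,"tz":0,"turn":0},{"tx":0,"ty":0,"tz":0,"turn":0},{"tx":0,"ty":0,"tz":0,"turn":0}]' 0
python3 -m crank '[{"tx":0,"ty":0,"tz":0,"turn":0},{"tx":0,"ty":0,"tz":0,"turn":0},{"tx":0,"ty":0,"tz":0,"turn":0},{"tx":0,"ty":0,"tz":0,"turn":0},{"tx":0,"ty":0,"tz":0,"turn":0},{"tx":0,"ty":0,"tz":0,"turn":0}]' -1
```

```text
clock: 58.0
ee_pos: [0.5012, -0.2561, 0.0233]
tcp_rot: [[-0.998, -0.061, 0.003], [-0.061, 0.998, -0.001], [-0.003, -0.001, -1.0]]
contact_force: [0.2, 0.1, -0.2]
finger_gap: 0.0427
grasp_force: 0.0
clock: 58.6
ee_pos: [0.5006, -0.256, 0.0227]
tcp_rot: [[-0.998, -0.061, 0.001], [-0.061, 0.998, -0.001], [-0.001, -0.001, -1.0]]
contact_force: [-2.0, 0.8, 6.4]
finger_gap: 0.0165
grasp_force: 61.0
```

```bash
python3 -m crank '[{"tx":0,"ty":0,"tz":-1,"turn":0},{"tx":0,"ty":0,"tz":-3,"turn":0},{"tx":0,"ty":0,"tz":-4,"turn":0},{"tx":0,"ty":0,"tz":-4,"turn":0},{"tx":0,"ty":0,"tz":-2,"turn":4},{"tx":0,"ty":0,"tz":0,"turn":4},{"tx":-0.5,"ty":3,"tz":0,"turn":0},{"tx":-0.5,"ty":3,"tz":0,"turn":0},{"tx":-0.5,"ty":3,"tz":0,"turn":0},{"tx":-0.5,"ty":3,"tz":0,"turn":0},{"tx":-0.5,"ty":3,"tz":0,"turn":0},{"tx":-0.5,"ty":3,"tz":0,"turn":0},{"tx":-0.5,"ty":3,"tz":0,"turn":0},{"tx":-0.5,"ty":3,"tz":0,"turn":0},{"tx":-0.4,"ty":3,"tz":0,"turn":0},{"tx":-0.3,"ty":1.5,"tz":0,"turn":0},{"tx":0,"ty":0,"tz":0,"turn":0},{"tx":0,"ty":0,"tz":0,"turn":0},{"tx":0,"ty":0,"tz":0,"turn":0}]'
python3 - <<'E'
from h import *
plan(.569,.025,.1,-4.4)
p=cam("wrist");cv2.imwrite("pics/w9.png",p["img"])
rect(p,"divider",.137)
E
```

```text
clock: 60.5
ee_pos: [0.5689, 0.0237, 0.1617]
tcp_rot: [[-0.997, 0.08, -0.001], [0.08, 0.997, -0.0], [0.001, -0.0, -1.0]]
contact_force: [-0.6, -0.2, -1.3]
finger_gap: 0.016
grasp_force: 60.1
  PLAN turn -0.2 then tx -0.00 ty 0.13 tz 6.17 | clock 60.5 th -4.6 ee [0.5689 0.0237 0.1617] gap 0.016
divider 0.69 [ 92.  78. 470. 389.] c 0.5623 0.0239 size 0.207 0.182 long 85.6
```

View pics/w9.png

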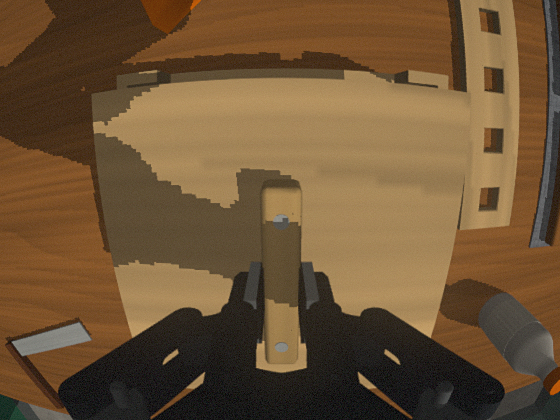

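The picture (13th) shows the board level and square over the crate. Its near edge, from 92 to 470, is centred on the crate's corners at (145,78) and (420,78).

```bash
python3 -m crank '[{"tx":0,"ty":0.1,"tz":2,"turn":0},{"tx":0,"ty":0,"tz":1.5,"turn":0},{"tx":0,"ty":0,"tz":1,"turn":0},{"tx":0,"ty":0,"tz":0.5,"turn":0},{"tx":0,"ty":0,"tz":0.5,"turn":0},{"tx":0,"ty":0,"tz":0.3,"turn":0},{"tx":0,"ty":0,"tz":0,"turn":0}]'
python3 -m crank '[{"tx":0,"ty":0,"tz":0.4,"turn":0},{"tx":0,"ty":0,"tz":0.4,"turn":0},{"tx":0,"ty":0,"tz":0.3,"turn":0},{"tx":0,"ty":0,"tz":0.2,"turn":0},{"tx":0,"ty":0,"tz":0,"turn":0},{"tx":0,"ty":0,"tz":0,"turn":0}]'
```

```text
clock: 61.3
ee_pos: [0.5695, 0.0256, 0.1038]
tcp_rot: [[-0.997, 0.079, -0.0], [0.079, 0.997, -0.0], [0.0, -0.0, -1.0]]
contact_force: [-0.8, -0.0, -1.2]
finger_gap: 0.016
grasp_force: 60.2
clock: 61.9
ee_pos: [0.5696, 0.0256, 0.0908]
tcp_rot: [[-0.997, 0.079, 0.0], [0.079, 0.997, -0.0], [-0.0, -0.0, -1.0]]
contact_force: [0.8, -0.0, -1.0]
finger_gap: 0.0162
grasp_force: 60.2
```

No contact yet, and the board is between the corners. I'll lower it the last 4 mm.

```bash
python3 -m crank '[{"tx":0,"ty":0,"tz":0.2,"turn":0},{"tx":0,"ty":0,"tz":0.1,"turn":0},{"tx":0,"ty":0,"tz":0,"turn":0}]';python3 -m crank '[{"tx":0,"ty":0,"tz":0.1,"turn":0},{"tx":0,"ty":0,"tz":0,"turn":0}]'
```

```text
clock: 62.2
ee_pos: [0.5694, 0.0256, 0.0876]
tcp_rot: [[-0.997, 0.079, -0.0], [0.079, 0.997, -0.0], [0.0, -0.0, -1.0]]
contact_force: [0.2, 0.5, -2.4]
finger_gap: 0.0161
grasp_force: 60.2
clock: 62.4
ee_pos: [0.5696, 0.0256, 0.0868]
tcp_rot: [[-0.997, 0.079, 0.0], [0.079, 0.997, 0.0], [-0.0, 0.0, -1.0]]
contact_force: [0.1, -0.7, -2.3]
finger_gap: 0.016
grasp_force: 60.2
```

```bash
python3 -m crank '[{"tx":0,"ty":0,"tz":0.1,"turn":0},{"tx":0,"ty":0,"tz":0,"turn":0}]';python3 -m crank '[{"tx":0,"ty":0,"tz":0.1,"turn":0},{"tx":0,"ty":0,"tz":0,"turn":0}]'
```

```text
clock: 62.6
ee_pos: [0.5696, 0.0256, 0.0868]
tcp_rot: [[-0.997, 0.078, 0.001], [0.078, 0.997, -0.0], [-0.001, -0.0, -1.0]]
contact_force: [-2.4, 0.8, 4.3]
finger_gap: 0.0159
grasp_force: 60.9
clock: 62.8
ee_pos: [0.5696, 0.0256, 0.0867]
tcp_rot: [[-0.997, 0.078, 0.001], [0.078, 0.997, -0.0], [-0.001, -0.0, -1.0]]
contact_force: [-4.1, 1.3, 10.2]
finger_gap: 0.0166
grasp_force: 61.6
```

```bash
python3 -m crank '[{"tx":0,"ty":0,"tz":-0.1,"turn":0},{"tx":0,"ty":0,"tz":0,"turn":0},{"tx":0,"ty":0,"tz":0,"turn":0},{"tx":0,"ty":0,"tz":-2,"turn":0},{"tx":0,"ty":0,"tz":-4,"turn":0},{"tx":0,"ty":0,"tz":-4,"turn":0},{"tx":0,"ty":0,"tz":-4,"turn":0},{"tx":0,"ty":0,"tz":-3,"turn":0},{"tx":1.2,"ty":3.4,"tz":0,"turn":0},{"tx":1.2,"ty":3.4,"tz":0,"turn":0},{"tx":1.2,"ty":3.4,"tz":0,"turn":0},{"tx":1.2,"ty":3.4,"tz":0,"turn":0},{"tx":1.2,"ty":3.4,"tz":0,"turn":0},{"tx":1.2,"ty":3.4,"tz":0,"turn":0},{"tx":1.2,"ty":3.4,"tz":0,"turn":0},{"tx":1.2,"ty":3.4,"tz":0,"turn":0},{"tx":1,"ty":3.4,"tz":0,"turn":0},{"tx":1,"ty":3.4,"tz":0,"turn":0},{"tx":0,"ty":0,"tz":0,"turn":0}]' 0
python3 - <<'E'
from h import *
p=cam("wrist");rect(p,"divider",.07);rect(p,"crate",.064)
for r in rect(p,"plate1",.021,2): plan(r[0],r[1],.014,r[2])
t=cam("top");rect(t,"plate1",.021,2);rect(t,"divider",.07);rect(t,"crate",.064)
E
```

```text
clock: 64.7
ee_pos: [0.4797, 0.3772, 0.2547]
tcp_rot: [[-0.997, 0.075, -0.0], [0.075, 0.997, -0.0], [0.0, -0.0, -1.0]]
contact_force: [0.1, 0.1, -0.4]
finger_gap: 0.0424
grasp_force: 0.0
divider 0.6 [  2. 210. 107. 338.] c 0.5701 0.0252 size 0.203 0.199 long 85.8
crate 0.63 [  1. 183. 134. 350.] c 0.5755 0.0205 size 0.305 0.267 long 85.7
plate1 0.86 [263. 189. 300. 303.] c 0.5673 0.3738 size 0.161 0.041 long 179.7
plate1 0.61 [259.  36. 297. 170.] c 0.3903 0.3811 size 0.158 0.041 long 175.9
  PLAN turn -4.3 then tx -8.66 ty 0.13 tz 24.15 | clock 64.9 th -4.5 ee [0.4807 0.3729 0.2555] gap 0.0427
  PLAN turn -0.5 then tx 9.07 ty 0.18 tz 24.15 | clock 64.9 th -4.5 ee [0.4807 0.3729 0.2555] gap 0.0427
plate1 0.76 [ 84. 256. 106. 326.] c 0.3913 0.3784 size 0.162 0.046 long 176.6
plate1 0.61 [ 91. 185. 112. 251.] c 0.5708 0.3714 size 0.161 0.043 long 178.7
divider 0.76 [196. 173. 284. 262.] c 0.5735 0.026 size 0.195 0.195 long 175.6
crate 0.9 [190. 167. 292. 271.] c 0.5719 0.0252 size 0.237 0.23 long 175.0
```

```bash
python3 -m crank '[{"tx":0,"ty":0,"tz":2,"turn":-4.1},{"tx":-3,"ty":0,"tz":2,"turn":0},{"tx":-3,"ty":0.1,"tz":2,"turn":0},{"tx":-2.7,"ty":0,"tz":4,"turn":0},{"tx":0,"ty":0,"tz":4,"turn":0},{"tx":0,"ty":0,"tz":4,"turn":0},{"tx":0,"ty":0,"tz":3,"turn":0},{"tx":0,"ty":0,"tz":0,"turn":0},{"tx":0,"ty":0,"tz":0,"turn":0}]' 0.4
python3 - <<'E'
from h import *
p=cam("wrist")
for r in rect(p,"plate1",.021,1): plan(r[0],r[1],.014,r[2])
plan(.568,.373,.014,-.5)
E
```

```text
clock: 66.0
ee_pos: [0.5683, 0.3739, 0.0464]
tcp_rot: [[-1.0, 0.007, 0.001], [0.007, 1.0, -0.0], [-0.001, -0.0, -1.0]]
contact_force: [0.2, 0.1, 0.8]
finger_gap: 0.0596
grasp_force: 0.0
plate1 0.94 [240.   0. 327.  81.] c 0.4498 0.3764 size 0.042 0.04 long 176.2
  PLAN turn 3.4 then tx 11.91 ty -0.65 tz 3.46 | clock 66.1 th -0.4 ee [0.569  0.375  0.0486] gap 0.0599
  PLAN turn 0.1 then tx 0.10 ty -0.20 tz 3.46 | clock 66.1 th -0.4 ee [0.569  0.375  0.0486] gap 0.0599
```

```bash
python3 -m crank '[{"tx":0,"ty":-0.1,"tz":2,"turn":0},{"tx":0,"ty":0,"tz":0.8,"turn":0},{"tx":0,"ty":0,"tz":0.4,"turn":0},{"tx":0,"ty":0,"tz":0,"turn":0},{"tx":0,"ty":0,"tz":0,"turn":0}]' 0.4
python3 -m crank '[{"tx":0,"ty":0,"tz":0,"turn":0},{"tx":0,"ty":0,"tz":0,"turn":0},{"tx":0,"ty":0,"tz":0,"turn":0},{"tx":0,"ty":0,"tz":0,"turn":0},{"tx":0,"ty":0,"tz":0,"turn":0}]' -1
python3 -c "
from h import *
t=np.radians(-4.4)
for s in(.05,-.05): plan(.5696-np.sin(t)*s,.0256+np.cos(t)*s,.15,-4.4)"
```

```text
clock: 66.6
ee_pos: [0.568, 0.3735, 0.0148]
tcp_rot: [[-1.0, 0.007, 0.001], [0.007, 1.0, 0.001], [-0.001, 0.001, -1.0]]
contact_force: [0.7, -0.0, -0.2]
finger_gap: 0.0602
grasp_force: 0.0
clock: 67.1
ee_pos: [0.5681, 0.3737, 0.015]
tcp_rot: [[-1.0, 0.007, 0.002], [0.007, 1.0, 0.001], [-0.002, 0.001, -1.0]]
contact_force: [-0.4, 1.0, 6.1]
finger_gap: 0.0386
grasp_force: 62.9
  PLAN turn 4.0 then tx -2.81 ty -29.69 tz -13.50 | clock 67.1 th -0.4 ee [0.5681 0.3737 0.015 ] gap 0.0386
  PLAN turn 4.0 then tx -2.81 ty -39.69 tz -13.50 | clock 67.1 th -0.4 ee [0.5681 0.3737 0.015 ] gap 0.0386
```

```bash
python3 -m crank '[{"tx":0,"ty":0,"tz":-1,"turn":0},{"tx":0,"ty":0,"tz":-3,"turn":0},{"tx":0,"ty":0,"tz":-4,"turn":0},{"tx":0,"ty":0,"tz":-4,"turn":0},{"tx":0,"ty":0,"tz":-1.5,"turn":4},{"tx":-0.3,"ty":-3.6,"tz":0,"turn":0},{"tx":-0.3,"ty":-3.6,"tz":0,"turn":0},{"tx":-0.3,"ty":-3.6,"tz":0,"turn":0},{"tx":-0.3,"ty":-3.6,"tz":0,"turn":0},{"tx":-0.3,"ty":-3.6,"tz":0,"turn":0},{"tx":-0.3,"ty":-3.6,"tz":0,"turn":0},{"tx":-0.3,"ty":-3.6,"tz":0,"turn":0},{"tx":-0.3,"ty":-3.6,"tz":0,"turn":0},{"tx":-0.3,"ty":-3.6,"tz":0,"turn":0},{"tx":-0.1,"ty":-3.6,"tz":0,"turn":0},{"tx":0,"ty":-3.7,"tz":0,"turn":0},{"tx":0,"ty":0,"tz":0,"turn":0},{"tx":0,"ty":0,"tz":3,"turn":0},{"tx":0,"ty":0,"tz":1.5,"turn":0},{"tx":0,"ty":0,"tz":0,"turn":0}]'
python3 -c "
from h import *
t=np.radians(-4.4);s=-.05
plan(.5696-np.sin(t)*s,.0256+np.cos(t)*s,.083,-4.4)"
```

```text
clock: 69.1
ee_pos: [0.5628, -0.0251, 0.1014]
tcp_rot: [[-0.997, 0.078, -0.006], [0.078, 0.997, -0.001], [0.006, -0.001, -1.0]]
contact_force: [0.4, -0.9, -0.4]
finger_gap: 0.0384
grasp_force: 62.2
  PLAN turn -0.0 then tx -0.29 ty 0.11 tz 1.84 | clock 69.1 th -4.4 ee [ 0.5628 -0.0251  0.1014] gap 0.0384
```

```bash
python3 -m crank '[{"tx":-0.2,"ty":0,"tz":0.8,"turn":0},{"tx":0,"ty":0,"tz":0.5,"turn":0},{"tx":0,"ty":0,"tz":0.2,"turn":0},{"tx":0,"ty":0,"tz":0.1,"turn":0},{"tx":0,"ty":0,"tz":0.1,"turn":0},{"tx":0,"ty":0,"tz":0,"turn":0},{"tx":0,"ty":0,"tz":0,"turn":0}]';python3 -m crank '[{"tx":0,"ty":0,"tz":0.1,"turn":0},{"tx":0,"ty":0,"tz":0,"turn":0}]'
```

```text
clock: 69.8
ee_pos: [0.5671, -0.025, 0.0871]
tcp_rot: [[-0.997, 0.077, 0.0], [0.077, 0.997, 0.0], [-0.0, 0.0, -1.0]]
contact_force: [-0.7, -0.1, -1.3]
finger_gap: 0.0385
grasp_force: 62.2
clock: 70.0
ee_pos: [0.5669, -0.0251, 0.0858]
tcp_rot: [[-0.997, 0.077, -0.0], [0.077, 0.997, 0.0], [0.0, 0.0, -1.0]]
contact_force: [-0.3, 1.1, -1.9]
finger_gap: 0.0387
grasp_force: 62.2
```

```bash
python3 -m crank '[{"tx":0,"ty":0,"tz":0.1,"turn":0},{"tx":0,"ty":0,"tz":0.1,"turn":0},{"tx":0,"ty":0,"tz":0,"turn":0}]';python3 -m crank '[{"tx":0,"ty":0,"tz":0.1,"turn":0},{"tx":0,"ty":0,"tz":0,"turn":0}]';python3 -m crank '[{"tx":0,"ty":0,"tz":0.1,"turn":0},{"tx":0,"ty":0,"tz":0,"turn":0}]'
```

```text
clock: 70.3
ee_pos: [0.5668, -0.0251, 0.0836]
tcp_rot: [[-0.997, 0.077, -0.0], [0.077, 0.997, -0.0], [0.0, -0.0, -1.0]]
contact_force: [0.7, -0.0, -0.5]
finger_gap: 0.0383
grasp_force: 62.2
clock: 70.5
ee_pos: [0.5669, -0.0251, 0.0826]
tcp_rot: [[-0.997, 0.077, -0.0], [0.077, 0.997, -0.0], [0.0, -0.0, -1.0]]
contact_force: [0.4, -0.3, -0.9]
finger_gap: 0.0383
grasp_force: 62.2
clock: 70.7
ee_pos: [0.5671, -0.0251, 0.082]
tcp_rot: [[-0.997, 0.077, 0.0], [0.077, 0.997, -0.0], [-0.0, 0.0, -1.0]]
contact_force: [-0.7, -0.6, 0.4]
finger_gap: 0.0385
grasp_force: 62.3
```

```bash
python3 -m crank '[{"tx":0,"ty":0,"tz":0,"turn":0},{"tx":0,"ty":0,"tz":0,"turn":0},{"tx":0,"ty":0,"tz":0,"turn":0},{"tx":0,"ty":0,"tz":-2,"turn":0},{"tx":0,"ty":0,"tz":-4,"turn":0},{"tx":0,"ty":0,"tz":-4,"turn":0},{"tx":0,"ty":0,"tz":-4,"turn":0},{"tx":2,"ty":3.9,"tz":0,"turn":0},{"tx":2,"ty":3.9,"tz":0,"turn":0},{"tx":2,"ty":3.9,"tz":0,"turn":0},{"tx":2,"ty":3.9,"tz":0,"turn":0},{"tx":2,"ty":3.9,"tz":0,"turn":0},{"tx":2,"ty":3.9,"tz":0,"turn":0},{"tx":2,"ty":3.9,"tz":0,"turn":0},{"tx":2,"ty":3.9,"tz":0,"turn":0},{"tx":2,"ty":3.9,"tz":0,"turn":0},{"tx":2.5,"ty":3.9,"tz":0,"turn":0},{"tx":0,"ty":0,"tz":0,"turn":0},{"tx":0,"ty":0,"tz":0,"turn":0}]' 0.1
python3 - <<'E'
from h import *
p=cam("wrist")
for r in rect(p,"plate1",.021,2): plan(r[0],r[1],.014,r[2])
t=cam("top");rect(t,"plate1",.021,1);rect(t,"plate1",.088,2);rect(t,"divider",.07)
E
```

```text
clock: 72.6
ee_pos: [0.3919, 0.3802, 0.2216]
tcp_rot: [[-0.997, 0.075, -0.0], [0.075, 0.997, -0.001], [0.0, -0.001, -1.0]]
contact_force: [0.9, -0.4, -0.1]
finger_gap: 0.0469
grasp_force: 0.0
plate1 0.76 [  0. 292.  49. 381.] c 0.6254 -0.1152 size 0.212 0.074 long 173.8
plate1 0.58 [261. 111. 302. 253.] c 0.3894 0.3801 size 0.158 0.041 long 175.2
  PLAN turn 1.7 then tx -28.46 ty -46.61 tz 20.77 | clock 72.7 th -4.4 ee [0.3927 0.3788 0.2217] gap 0.0466
  PLAN turn 0.4 then tx 0.34 ty 0.10 tz 20.77 | clock 72.7 th -4.4 ee [0.3927 0.3788 0.2217] gap 0.0466
plate1 0.86 [250. 184. 276. 251.] c 0.5801 -0.0249 size 0.17 0.048 long 176.9
plate1 0.86 [250. 184. 276. 251.] c 0.57 -0.0252 size 0.162 0.045 long 176.9
plate1 0.68 [ 83. 257. 106. 326.] c 0.3914 0.3574 size 0.155 0.041 long 175.5
divider 0.7 [198. 174. 286. 261.] c 0.5722 0.0245 size 0.197 0.197 long 86.3
```

```bash
python3 -m crank '[{"tx":0.2,"ty":0.1,"tz":4,"turn":0},{"tx":0,"ty":0,"tz":4,"turn":0},{"tx":0,"ty":0,"tz":4,"turn":0},{"tx":0,"ty":0,"tz":4,"turn":0},{"tx":0,"ty":0,"tz":3,"turn":0},{"tx":0,"ty":0,"tz":1,"turn":0},{"tx":0,"ty":0,"tz":0.6,"turn":0},{"tx":0,"ty":0,"tz":0,"turn":0},{"tx":0,"ty":0,"tz":0,"turn":0}]' 0.4
python3 -m crank '[{"tx":0,"ty":0,"tz":0,"turn":0},{"tx":0,"ty":0,"tz":0,"turn":0},{"tx":0,"ty":0,"tz":0,"turn":0},{"tx":0,"ty":0,"tz":0,"turn":0},{"tx":0,"ty":0,"tz":0,"turn":0}]' -1
python3 -c "
from h import *
t=np.radians(-4.4)
for s in(.05,): plan(.570-np.sin(t)*s,.0256+np.cos(t)*s,.15,-4.4)"
```

```text
clock: 73.8
ee_pos: [0.3914, 0.3816, 0.0173]
tcp_rot: [[-0.997, 0.077, 0.002], [0.077, 0.997, 0.003], [-0.002, 0.003, -1.0]]
contact_force: [0.5, 0.6, -0.8]
finger_gap: 0.0596
grasp_force: 0.0
clock: 74.3
ee_pos: [0.3912, 0.3817, 0.0176]
tcp_rot: [[-0.997, 0.076, 0.002], [0.076, 0.997, 0.003], [-0.002, 0.003, -1.0]]
contact_force: [-0.6, -0.3, 6.1]
finger_gap: 0.0382
grasp_force: 61.3
  PLAN turn 0.0 then tx -20.56 ty -29.13 tz -13.24 | clock 74.3 th -4.4 ee [0.3912 0.3817 0.0176] gap 0.0382
```

```bash
python3 -m crank '[{"tx":0,"ty":0,"tz":-1,"turn":0},{"tx":0,"ty":0,"tz":-3,"turn":0},{"tx":0,"ty":0,"tz":-4,"turn":0},{"tx":0,"ty":0,"tz":-4,"turn":0},{"tx":0,"ty":0,"tz":-1.2,"turn":0},{"tx":-2.5,"ty":-3.6,"tz":0,"turn":0},{"tx":-2.5,"ty":-3.6,"tz":0,"turn":0},{"tx":-2.5,"ty":-3.6,"tz":0,"turn":0},{"tx":-2.5,"ty":-3.6,"tz":0,"turn":0},{"tx":-2.5,"ty":-3.6,"tz":0,"turn":0},{"tx":-2.5,"ty":-3.6,"tz":0,"turn":0},{"tx":-2.8,"ty":-3.7,"tz":0,"turn":0},{"tx":-2.8,"ty":-3.8,"tz":0,"turn":0},{"tx":0,"ty":0,"tz":0,"turn":0},{"tx":0,"ty":0,"tz":3,"turn":0},{"tx":0,"ty":0,"tz":1.5,"turn":0},{"tx":0,"ty":0,"tz":0,"turn":0},{"tx":0,"ty":0,"tz":0,"turn":0}]'
python3 -c "
from h import *
t=np.radians(-4.4)
for s in(.05,): plan(.570-np.sin(t)*s,.0256+np.cos(t)*s,.0850,-4.4)"
```

```text
clock: 76.1
ee_pos: [0.5736, 0.0749, 0.103]
tcp_rot: [[-0.997, 0.076, -0.0], [0.076, 0.997, -0.0], [0.0, -0.0, -1.0]]
contact_force: [0.5, 0.2, 0.1]
finger_gap: 0.0384
grasp_force: 60.6
  PLAN turn 0.0 then tx -0.02 ty 0.06 tz 1.80 | clock 76.1 th -4.4 ee [0.5736 0.0749 0.103 ] gap 0.0384
```

```bash
python3 -m crank '[{"tx":0,"ty":0.1,"tz":0.8,"turn":0},{"tx":0,"ty":0,"tz":0.4,"turn":0},{"tx":0,"ty":0,"tz":0.2,"turn":0},{"tx":0,"ty":0,"tz":0.2,"turn":0},{"tx":0,"ty":0,"tz":0.1,"turn":0},{"tx":0,"ty":0,"tz":0.1,"turn":0},{"tx":0,"ty":0,"tz":0,"turn":0},{"tx":0,"ty":0,"tz":0,"turn":0}]';python3 -m crank '[{"tx":0,"ty":0,"tz":0.1,"turn":0},{"tx":0,"ty":0,"tz":0,"turn":0}]'
```

```text
clock: 76.9
ee_pos: [0.5738, 0.0757, 0.0849]
tcp_rot: [[-0.997, 0.077, 0.0], [0.077, 0.997, 0.0], [-0.0, 0.0, -1.0]]
contact_force: [-0.2, 0.8, -1.0]
finger_gap: 0.0386
grasp_force: 60.6
clock: 77.1
ee_pos: [0.5739, 0.0757, 0.0846]
tcp_rot: [[-0.997, 0.077, 0.001], [0.077, 0.997, 0.0], [-0.001, 0.0, -1.0]]
contact_force: [-1.5, -0.7, 3.5]
finger_gap: 0.0382
grasp_force: 61.1
```

Contact. I'll release, back off and check.

```bash
python3 -m crank '[{"tx":0,"ty":0,"tz":0,"turn":0},{"tx":0,"ty":0,"tz":0,"turn":0},{"tx":0,"ty":0,"tz":0,"turn":0},{"tx":0,"ty":0,"tz":-2,"turn":0},{"tx":0,"ty":0,"tz":-4,"turn":0},{"tx":0,"ty":0,"tz":-4,"turn":0},{"tx":0,"ty":0,"tz":-4,"turn":0},{"tx":2,"ty":0,"tz":-4,"turn":0},{"tx":4,"ty":0,"tz":-4,"turn":0},{"tx":4,"ty":0,"tz":0,"turn":0},{"tx":0,"ty":0,"tz":0,"turn":0},{"tx":0,"ty":0,"tz":0,"turn":0}]' 0.1
python3 - <<'E'
from h import *
p=cam("wrist");cv2.imwrite("pics/w10.png",p["img"]);rect(p,"plate1",.088,2);rect(p,"divider",.07);rect(p,"sanding_block",.04)
s=state();print(s["clock"],s["contact_force"])
E
```

```text
clock: 78.3
ee_pos: [0.4782, 0.0831, 0.2997]
tcp_rot: [[-0.997, 0.076, 0.001], [0.076, 0.997, 0.001], [-0.001, 0.001, -1.0]]
contact_force: [0.1, 0.3, -1.0]
finger_gap: 0.0468
grasp_force: 0.0
plate1 0.71 [260. 194. 298. 313.] c 0.57 0.0755 size 0.161 0.039 long 175.8
plate1 0.67 [175. 201. 218. 302.] c 0.5547 -0.0222 size 0.14 0.042 long 174.3
divider 0.79 [162. 179. 322. 322.] c 0.5712 0.0249 size 0.198 0.197 long 175.6
sanding_block 0.36 [178. 200. 218. 302.] c 0.5764 -0.0381 size 0.16 0.049 long 173.3
78.5 [ 0.35997369 -0.48641415  0.57389014]
```

View pics/w10.png

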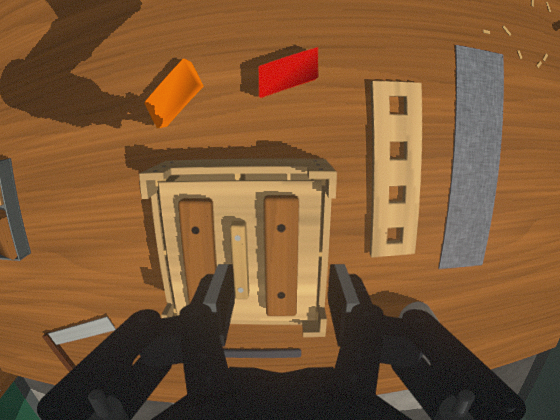

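The picture shows the divider seated between the crate corners at (240,250). Both plates lie flat on it at (197,255) and (281,255), and the rack and felt are empty. I'm handing in.

```bash
python3 -c "
from h import *
print(hand_in())"
```

```text
the job is handed in; nothing more can be done
None
```

The crate is packed and the job was handed in at about 78 s of the 210 s allowed: the sanding block and two batten ends are in the tray, four knobs sit one to a cell, and the divider is seated with both plates flat on it; the hand-in returned no verdict.

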